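# Free the stuck oil-bottle stoppers and put them in the soaking tub

### The job

Take the lid off the steel tub and lay it flat on the counter clear of the tub. Then free every stuck stopper from the oil bottles by twisting it back and forth while pulling, so that the bottles stay down in their wells in the caddy (never let one rise more than about 2 cm), and put all the stoppers in the tub. Finally fit the lid back on the tub, fully seated, and leave the can, plates and pepper mill where they are.

Things in the scene. Friction and masses are not known exactly. Their poses are not given: they have to be found in the camera images.
- caddy: Heavy wooden bottle caddy, a block 200 x 200 x 30 mm that does not move; origin at the centre of its underside on the counter, z up. Four square wells hold bottle1 to bottle4, their upright axes at (x,y) = (45,45), (45,-45), (-45,45), (-45,-45) mm in its frame. Some bottles may be open, with no stopper.
- lid_handle (a point): Centre of the grip bar on the tub's loose flat steel lid (0.35 kg). Plate 184 (x) x 170 (y) x 4 mm; below it a step 156 x 142 x 10 mm. Bar 90 mm along x, 14 mm across y, 12 mm high, a 10 mm thick post under each end; its centre is 38 mm above the plate's top, 50 mm above the step's underside (so 50 mm up when the lid lies on the counter). z points up out of the lid.
- tub: Fixed open steel tub, 176 (x) x 162 (y) x 120 mm outside, walls and floor 4 mm; origin at the centre of its underside, z up. The lid is on it at the start. Fitted, the lid lies centred with its long side along the tub's x (either way round), its step 10 mm down inside the rim with 6 mm play each way, its bar's centre 160 mm above the counter.
- stopper1_head (a point): Centre of the paddle grip of the stopper in bottle1 (None if absent). 90 mm long, 60 g: wooden paddle 36 mm wide (x), 18 thick (y), 44 tall (z, out of the bottle); under it a collar 40 mm across, 6 thick, on the bottle's mouth; then a round rubber plug 30 mm across, 40 long, all inside the neck. Paddle centre 186 mm above the counter when fitted, 68 mm above the plug's foot.
- bottle1 (a joint): How far bottle1 is lifted in its well, m: 0 = standing on the bottom, more when pulled up; it drops back by its own weight. Bottles: green glass, 62 x 62 mm square (cannot turn in the well), 0.75 kg, round neck 49 mm across, mouth 158 mm above the counter.
- stopper2_head (a point): Centre of the paddle grip of the stopper in bottle2 (None if absent). Same shape as stopper1. All are stuck by dried oil over the plug's depth: a straight pull needs about 20 N and lifts the bottle instead; while being turned to and fro the plug yields to a pull of a few N (keep the pull to about a quarter of the turning travel at the plug's rim).
- bottle2 (a joint): How far bottle2 is lifted in its well, m: 0 = standing on the bottom, more when pulled up; it drops back by its own weight.
- stopper3_head (a point): Centre of the paddle grip of the stopper in bottle3 (None if absent). Same shape as stopper1. A stopper comes free once drawn about 30 mm out of the neck.
- bottle3 (a joint): How far bottle3 is lifted in its well, m: 0 = standing on the bottom, more when pulled up; it drops back by its own weight.
- stopper4_head (a point): Centre of the paddle grip of the stopper in bottle4 (None if absent). Same shape as stopper1.
- bottle4 (a joint): How far bottle4 is lifted in its well, m: 0 = standing on the bottom, more when pulled up; it drops back by its own weight.
- tomato_can: Tomato can, 84 mm across, 110 mm tall, standing on the counter; a bystander to leave alone. Origin at the centre of its underside.
- plates: Pile of white plates, 210 mm across, 52 mm high; a bystander to leave alone. Origin at the centre of its underside.
- pepper_mill: Dark wooden pepper mill, 60 mm across, 175 mm tall; a bystander to leave alone. Origin at the centre of its underside.

How it is judged (in metres and radians):
On the way, in this order (a step that is already met when the one before it is completed fails the run):
1. the lid lies flat on the counter, clear of the tub (height (world z) of lid_handle below 0.06 m and angle between lid_handle's own z axis and vertical below 0.15 rad and horizontal distance between lid_handle and tub above 0.16 m), for 0.2 s.
2. every stopper is inside the tub, the lid still off (x of stopper1_head in the frame of tub between -0.085 and 0.085 m and y of stopper1_head in the frame of tub between -0.078 and 0.078 m and z of stopper1_head in the frame of tub between 0 and 0.115 m and x of stopper2_head in the frame of tub between -0.085 and 0.085 m and y of stopper2_head in the frame of tub between -0.078 and 0.078 m and z of stopper2_head in the frame of tub between 0 and 0.115 m and x of stopper3_head in the frame of tub between -0.085 and 0.085 m and y of stopper3_head in the frame of tub between -0.078 and 0.078 m and z of stopper3_head in the frame of tub between 0 and 0.115 m and x of stopper4_head in the frame of tub between -0.085 and 0.085 m and y of stopper4_head in the frame of tub between -0.078 and 0.078 m and z of stopper4_head in the frame of tub between 0 and 0.115 m and horizontal distance between lid_handle and tub above 0.05 m), for 0.2 s.
At the end, for the whole second after the job is handed in: All the stoppers lie at rest inside the tub, the lid is seated on it (centred within 15 mm, bar centre within 5 mm of its fitted height, level within 0.06 rad, at rest), and every bottle stands down in its well (lifted less than 5 mm) (x of stopper1_head in the frame of tub between -0.085 and 0.085 m and y of stopper1_head in the frame of tub between -0.078 and 0.078 m and z of stopper1_head in the frame of tub between 0 and 0.115 m and linear speed of each of stopper1, stopper2, stopper3, stopper4 below 0.03 m/s and x of stopper2_head in the frame of tub between -0.085 and 0.085 m and y of stopper2_head in the frame of tub between -0.078 and 0.078 m and z of stopper2_head in the frame of tub between 0 and 0.115 m and x of stopper3_head in the frame of tub between -0.085 and 0.085 m and y of stopper3_head in the frame of tub between -0.078 and 0.078 m and z of stopper3_head in the frame of tub between 0 and 0.115 m and x of stopper4_head in the frame of tub between -0.085 and 0.085 m and y of stopper4_head in the frame of tub between -0.078 and 0.078 m and z of stopper4_head in the frame of tub between 0 and 0.115 m and horizontal distance between lid_handle and tub below 0.015 m and z of lid_handle in the frame of tub between 0.155 and 0.165 m and angle between lid_handle's own z axis and vertical below 0.06 rad and linear speed of lid below 0.02 m/s and value of joint each of bottle1, bottle2, bottle3, bottle4 below 0.005 m); the robot touches nothing.
It fails at once if a bottle pulled more than 25 mm up out of its well (value of joint any of bottle1, bottle2, bottle3, bottle4 above 0.025 m).
It fails at once if the tomato can moved more than 30 mm (distance of tomato_can from where it was at the start of the episode above 0.03 m).
It fails at once if the plates moved more than 30 mm (distance of plates from where it was at the start of the episode above 0.03 m).
It fails at once if the pepper mill moved more than 30 mm (distance of pepper_mill from where it was at the start of the episode above 0.03 m).
Of stopper1, stopper2, stopper3, stopper4 only 2 to 3 are there at a start; the rules pass over those that are not, and their reading is None.
At some moment in a run one of lid may be knocked a few centimetres aside while the robot is not near it.
Once in a run the grip may slacken for a moment while it holds something.
It also fails if it takes over 210 s, if anything falls off the work surface, if the arm or the gripper's body presses on something with over 40 N, if the wrist force passes 120 N, or if a joint passes its speed limit or range.

### The arm

A 6-joint arm with a two-finger parallel gripper is mounted at the origin on the work surface. World frame = base frame: x ahead of the robot, y to its left, z up, the work surface at z = 0. Lengths are in mm, angles in rad, forces in N, time in s.
With the tool pointing down it reaches from about 350 to 975 mm from the base axis. Payload 7.1 kg.
Tool frame: the origin (TCP) lies midway between the tips of the shut fingers; the grasp point (between the pads) lies 19 mm behind it; z points along the fingers, y is the line along which they close (so a half turn about z gives the same grasp; the last joint's range is limited). The gripper opens to 88 mm and grips with 3 to 60 N. Pads are 20 mm wide; open, the fingers measure 115 mm over their backs; the gripper's body (75 mm by 178 mm) begins 61 mm behind the grasp point.
Start: joints at [-1.336, 0.423, 1.63, -0, 1.089, -0.019], TCP at [156.946, -604.957, 222.675] pointing down, gripper open.
Joint ranges: [-3, 3], [-0.9, 2.11], [0.09, 2.58], [-1.31, 4.45], [0.11, 2.69], [-2.54, 2.54]. Speed limits (rad/s): [2.39, 2.39, 3.01, 3.14, 3.14, 3.14].

### API

Orientations are given as a rotation vector (axis times angle).
In Python, from workcell import ctrl gives the robot as it stands.
- The arm moves only by the shell command python3 -m inch 'ROWS' [OPENING]. ROWS is JSON, a list of rows, each an object with "xyz": the shift along the tool's x, y, z in mm, a list of three; "rot": the turn, a rotation vector about the tool's x, y, z in rad, a list of three. In form: [{"xyz": [dx, dy, dz], "rot": [ax, ay, az]}, ...]. A call has 1 to 12 rows; each row is the pose to reach, as a shift and turn from the pose commanded when the call began, along the tool's axes at that moment; what a row does not reach only later rows make up. A row lasts 1/12 s, in which the tool goes at most 41.7 mm and 7.16 degrees, less where a joint would pass 70% of its speed; a pose out of reach is approached as far as the arm can. A call with a gripper value outside its range is refused whole. OPENING is the closure in counts, from 0 (fully open) to 255 (shut), set as the call begins (- or left out, the last holds). The fingers move at their own pace and stop on an object; the grip force is fixed at half the most. Time passes only in rows, so rows that repeat a pose let the fingers close. It gives the time, the measured TCP pose, the force, the opening and the grip force at its end, in the units of the state.
- ctrl.get_obs(): the state, without advancing time (a new reading comes with each control period).
- ctrl.get_image(name): name is "scene" or "top"; returns the picture (480x640x3 uint8, red, green, blue); there is no depth.
- ctrl.camera_model(name): a dict with "fx", "fy", "cx", "cy" (pixels), "k1" (the pictures are not rectified: a ray, as slopes to the right and down, at radius r is drawn at 1 + k1 r^2 times it, then the intrinsics apply), "position" and "attitude" of the camera in the world. Camera axes: x right, y up, looking along -z (the intrinsics and any distortion apply to the point x, -y, -z); pixel columns grow to the right and rows downward; lengths in mm; the calibration is good to about 2 mm. A picture is of the moment at which its call begins. camera_model takes no time and is no camera call.
- ctrl.close_job(): hands the job in; it is judged then, once.
The state is a dict: "t": time; "qpos": joint angles; "qvel": joint speeds; "joint_torque": joint torques, N m; "ee_pos": TCP position; "orientation": TCP orientation; "ft_force": force on the tool from outside, world axes, zero at the start; "moment": the same for the moment, N m; "width": finger opening in mm; "grasp_force": force on a finger pad.
Only numpy, scipy, OpenCV 4.12 (cv2) and the standard library are available. Lean on these libraries where they do the work, as an engineer would, in place of code of your own. Each camera call takes 0.05 s, during which the arm holds its last target. There are 200 camera calls.

## Working session

There is one attempt and no reset: what is moved stays moved. The work goes in short steps, Python scripts to look and compute and a shell command to move; the robot and the scene stay as the last step left them, time stands still between calls to the robot, and variables do not carry over. Pictures are saved under pics/ and viewed, at most 14 in all, crops included, and the job is handed in when it is done.

```bash
ls; mkdir -p pics; python3 - <<'E'
from workcell import ctrl
import cv2
for n in("scene","top"):
    cv2.imwrite(f"pics/{n}0.png",ctrl.get_image(n)[:,:,::-1]); print(ctrl.camera_model(n))
print(ctrl.get_obs())
E
```

```text
pics
{'fx': 496.618109045148, 'fy': 496.618109045148, 'cx': 317.9619448853148, 'cy': 235.3412374965789, 'k1': -0.014314947495503915, 'position': array([ 880.67183536, -585.774932  ,  805.71024911]), 'attitude': array([0.74831103, 0.16624262, 0.46247655])}
{'fx': 470.9647571826962, 'fy': 470.9647571826962, 'cx': 318.1833674581756, 'cy': 237.9861945872949, 'k1': -0.07251448447496366, 'position': array([ 452.11449641,  -24.98116176, 1153.92618056]), 'attitude': array([ 0.1500908 , -0.10578234, -1.57271339])}
{'t': 0.1, 'qpos': array([-1.33595133e+00,  4.23788445e-01,  1.63057734e+00, -2.71382193e-05,
        1.08857571e+00, -1.89813723e-02]), 'qvel': array([-2.66635013e-04, -2.39901680e-03, -3.74969242e-03,  1.01589664e-03,
       -4.57103527e-05,  2.32433667e-04]), 'joint_torque': array([-2.22743279e-04, -5.45612347e+01, -2.74324107e+01,  6.45711785e-02,
        1.88108470e-02, -3.95429652e-05]), 'ee_pos': array([ 156.86083394, -604.50025264,  221.9786553 ]), 'orientation': array([-3.11499569e+00, -3.97490270e-01,  2.65659062e-04]), 'ft_force': array([ 0.24307919,  0.2817259 , -0.66411609]), 'moment': array([-0.03594579, -0.0052682 , -0.01796879]), 'grasp_force': 0.0, 'width': 87.8928872207396}
```

View pics/scene0.png

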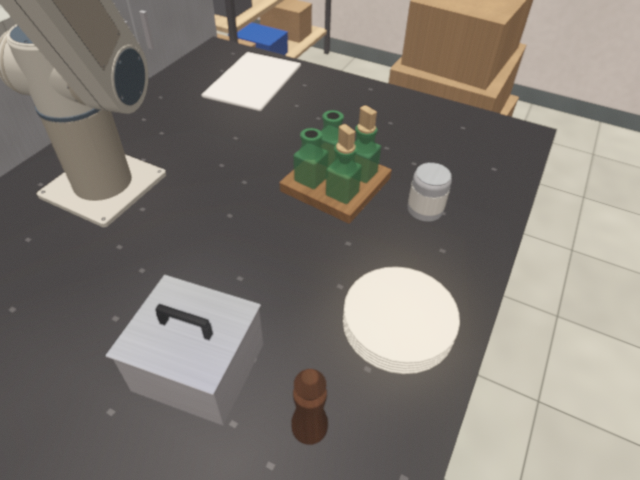

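View pics/top0.png

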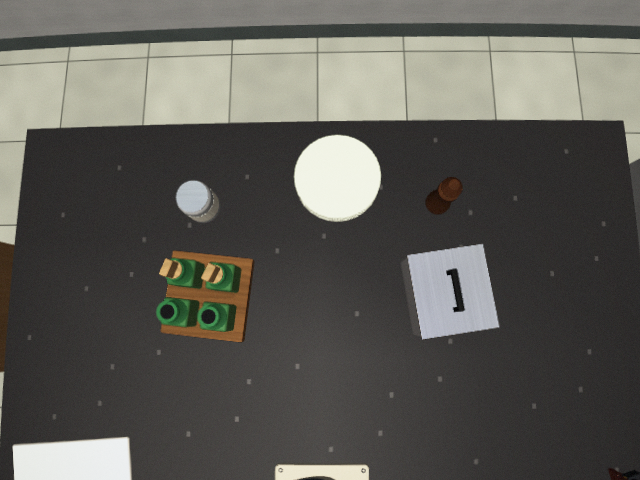

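```bash
cat > h.py <<'E'
import numpy as np, cv2, sys
from scipy.spatial.transform import Rotation as R
from workcell import ctrl
def P(name,uv,z):
    c=ctrl.camera_model(name)
    K=np.array([[c['fx'],0,c['cx']],[0,c['fy'],c['cy']],[0,0,1]])
    n=cv2.undistortPoints(np.array(uv,float).reshape(-1,1,2),K,np.array([c['k1'],0,0,0,0]))[:,0]
    d=R.from_rotvec(c['attitude']).apply(np.c_[n[:,0],-n[:,1],-np.ones(len(n))])
    p=np.array(c['position']); return p+d*((z-p[2])/d[:,2])[:,None]
def W(name,X):
    c=ctrl.camera_model(name)
    K=np.array([[c['fx'],0,c['cx']],[0,c['fy'],c['cy']],[0,0,1]])
    q=R.from_rotvec(c['attitude']).inv().apply(np.atleast_2d(X)-c['position'])*[1,-1,-1]
    return cv2.projectPoints(q.reshape(-1,1,3),np.zeros(3),np.zeros(3),K,np.array([c['k1'],0,0,0,0.]))[0][:,0]
def state(): 
    o=ctrl.get_obs(); M=R.from_rotvec(o['orientation']).as_matrix()
    print('t',round(o['t'],2),'tcp',o['ee_pos'].round(1),'yaw of tool y',round(np.degrees(np.arctan2(M[1,1],M[0,1])),1),'x',round(np.degrees(np.arctan2(M[1,0],M[0,0])),1),'tilt',np.degrees(np.arccos(-M[2,2])).round(2),'q',o['qpos'].round(2),'F',o['ft_force'].round(1),'w',round(o['width'],1),'g',round(o['grasp_force'],1)); return o,M
def go(x,y,z,ydeg):
    """shift in tool axes to world target, tool y at yaw ydeg (mod 180, nearest)"""
    o,M=state(); print('xyz',(M.T@(np.array([x,y,z])-o['ee_pos'])).round(1))
    cur=np.degrees(np.arctan2(M[1,1],M[0,1])); d=(ydeg-cur+90)%180-90
    T=R.from_euler('z',d,degrees=True).as_matrix()@M
    # level out
    zc=T[:,2]; ax=np.cross(zc,[0,0,-1]); T=R.from_rotvec(ax).as_matrix()@T
    print('rot',R.from_matrix(M.T@T).as_rotvec().round(3))
E
python3 - <<'E'
from h import *
im=cv2.imread('pics/top0.png')
a=im[235:355,145:265]; b=im[235:345,395:505]
f=lambda a:cv2.resize(a,(400,400),interpolation=cv2.INTER_CUBIC)
cv2.imwrite('pics/c0.png',np.hstack([f(a),f(b)]))
print(P('top',[(407,255),(483,245),(498,328),(422,339)],122).round(1))
print(P('top',[(449,270),(461,311)],166).round(1))
print(P('top',[(173,251),(253,259),(242,341),(161,333)],30).round(1))
print(P('scene',[(310,371),(400,340)],0).round(0), P('top',[(338,178)],52),P('top',[(194,195)],110),P('top',[(452,185)],170))
E
```

```text
[[ 582.2 -191.6  122. ]
 [ 603.  -361.   122. ]
 [ 421.6 -383.8  122. ]
 [ 400.1 -218.3  122. ]]
[[ 544.2 -271.8  166. ]
 [ 458.7 -293.   166. ]]
[[607.5 362.   30. ]
 [586.7 164.1  30. ]
 [392.1 187.1  30. ]
 [409.8 383.1  30. ]]
[[ 681. -203.    0.]
 [ 800.  -68.    0.]] [[780.14048927 -42.70745908  52.        ]] [[726.80947342 291.17303285 110.        ]] [[ 727.19652829 -286.33844999  170.        ]]
```

View pics/c0.png

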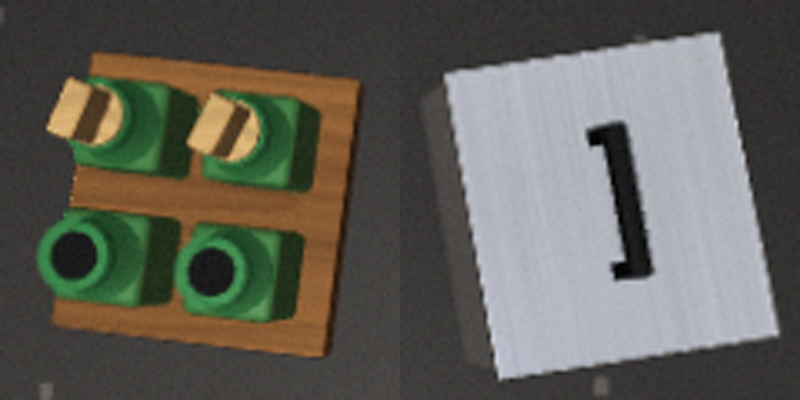

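```bash
python3 - <<'E'
from h import *
f=lambda a:cv2.resize(a,(400,400),interpolation=cv2.INTER_CUBIC)
t=cv2.imread('pics/top0.png'); s=cv2.imread('pics/scene0.png')
cv2.imwrite('pics/c1.png',np.hstack([f(t[240:300,155:255][:, :]) if 0 else cv2.resize(t[245:305,157:237],(400,300),interpolation=cv2.INTER_CUBIC),cv2.resize(s[100:160,320:400],(400,300),interpolation=cv2.INTER_CUBIC)]))
print(P('top',[(458.1,290.3)],166))
go(502,-288,260,98)
E
```

```text
[[ 501.52404323 -288.95137626  166.        ]]
t 0.1 tcp [ 156.9 -604.5  222. ] yaw of tool y -75.5 x 14.5 tilt 0.08 q [-1.34  0.42  1.63 -0.    1.09 -0.02] F [ 0.2  0.3 -0.7] w 87.9 g 0.0
xyz [ 413.6 -219.7  -37.7]
rot [-0.001  0.     0.114]
```

View pics/c1.png

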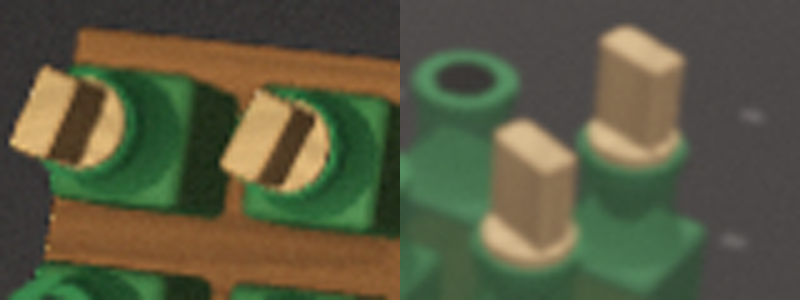

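```bash
python3 - <<'E'
from h import *
cv=lambda L:[(157+u/5,245+v/5) for u,v in L]
for L in ([(45,66),(85,80),(48,160),(10,142)],[(258,90),(294,105),(262,185),(222,168)]):
    p=P('top',cv(L),208); d=p[3]-p[0]; e=p[2]-p[1]
    print(p.mean(0).round(1),[np.degrees(np.arctan2(*v[1::-1])).round(1) for v in (d,e,p[1]-p[0],p[2]-p[3])],np.linalg.norm(d),np.linalg.norm(p[1]-p[0]))
# collar/scene tops
sv=lambda L:[(320+(u-400)/5,100+v/5) for u,v in L]
for L in ([(600,35),(628,26),(684,58),(660,73)],[(495,128),(520,118),(578,157),(550,173)]):
    print(P('scene',sv(L),208).mean(0))
# predicted wells
c=P('top',[(173,251),(253,259),(242,341),(161,333)],30); 
o=c.mean(0); y=np.arctan2(*(c[0]-c[3])[1::-1]); print('caddy',o,np.degrees(y))
for a in ((45,45),(45,-45)): print(o[:2]+R.from_euler('z',y).as_matrix()[:2,:2]@a)
E
python3 -m inch '[{"xyz":[0,0,-38],"rot":[0,0,0]},{"xyz":[40,-20,-38],"rot":[0,0,0.114]},{"xyz":[80,-42,-38],"rot":[0,0,0.114]},{"xyz":[115,-61,-38],"rot":[0,0,0.114]},{"xyz":[150,-80,-38],"rot":[0,0,0.114]},{"xyz":[185,-98,-38],"rot":[0,0,0.114]},{"xyz":[220,-117,-38],"rot":[0,0,0.114]},{"xyz":[255,-136,-38],"rot":[0,0,0.114]},{"xyz":[290,-155,-38],"rot":[0,0,0.114]},{"xyz":[325,-173,-38],"rot":[0,0,0.114]},{"xyz":[360,-192,-38],"rot":[0,0,0.114]},{"xyz":[395,-210,-38],"rot":[0,0,0.114]}]' 0
python3 -c "
from h import *
go(501.5,-288.5,142,98)"
```

```text
[549.1 313.1 208. ] [np.float64(157.1), np.float64(156.8), np.float64(-108.9), np.float64(-114.4)] 33.98066258290569 18.087114310982162
[538.5 224.3 208. ] [np.float64(156.5), np.float64(159.5), np.float64(-112.4), np.float64(-112.5)] 34.68071420702531 16.313371503931453
[550.10468654 312.4891761  208.        ]
[539.88211756 223.45072302 208.        ]
caddy [499.03489658 274.07971568  30.        ] -6.089944150997018
[548.55497264 314.05173173]
[539.00691263 224.55963962]
t: 1.1
ee_pos: [487.5, -300.7, 260.5]
orientation: [-3.134, -0.219, 0.001]
ft_force: [0.2, -0.7, 0.3]
width: 87.7
grasp_force: 0.0
t 1.1 tcp [ 487.5 -300.7  260.5] yaw of tool y -82.0 x 8.0 tilt 0.03 q [-0.57  0.3   1.71 -0.    1.12  0.86] F [ 0.2 -0.7  0.3] w 87.7 g 0.0
xyz [ 15.6 -10.1 118.5]
rot [-0.  0.  0.]
```

```bash
python3 -m inch '[{"xyz":[15.6,-10.1,10],"rot":[0,0,0]},{"xyz":[15.6,-10.1,40],"rot":[0,0,0]},{"xyz":[15.6,-10.1,70],"rot":[0,0,0]},{"xyz":[15.6,-10.1,95],"rot":[0,0,0]},{"xyz":[15.6,-10.1,110],"rot":[0,0,0]},{"xyz":[15.6,-10.1,118],"rot":[0,0,0]},{"xyz":[15.6,-10.1,118],"rot":[0,0,0]},{"xyz":[15.6,-10.1,118],"rot":[0,0,0]}]' 0
python3 -m inch '[{"xyz":[0,0,0],"rot":[0,0,0]},{"xyz":[0,0,0],"rot":[0,0,0]},{"xyz":[0,0,0],"rot":[0,0,0]},{"xyz":[0,0,0],"rot":[0,0,0]},{"xyz":[0,0,0],"rot":[0,0,0]},{"xyz":[0,0,0],"rot":[0,0,0]},{"xyz":[0,0,0],"rot":[0,0,0]},{"xyz":[0,0,0],"rot":[0,0,0]},{"xyz":[0,0,0],"rot":[0,0,0]},{"xyz":[0,0,0],"rot":[0,0,0]}]' 255
python3 -c "
from h import *
state()"
```

```text
t: 1.77
ee_pos: [500.7, -290.5, 142.8]
orientation: [-3.134, -0.219, 0.0]
ft_force: [0.5, -0.2, 0.2]
width: 87.7
grasp_force: 0.0
t: 2.6
ee_pos: [500.6, -290.3, 142.6]
orientation: [-3.134, -0.219, 0.0]
ft_force: [-0.7, -0.3, 1.2]
width: 24.9
grasp_force: 0.0
t 2.6 tcp [ 500.6 -290.3  142.6] yaw of tool y -82.0 x 8.0 tilt 0.01 q [-0.55  0.46  1.79 -0.    0.89  0.88] F [-0.7 -0.3  1.2] w 24.9 g 0.0
```

```bash
python3 -m inch '[{"xyz":[0,0,0],"rot":[0,0,0]},{"xyz":[0,0,0],"rot":[0,0,0]},{"xyz":[0,0,0],"rot":[0,0,0]},{"xyz":[0,0,0],"rot":[0,0,0]},{"xyz":[0,0,-3],"rot":[0,0,0]},{"xyz":[0,0,-10],"rot":[0,0,0]},{"xyz":[0,0,-20],"rot":[0,0,0]},{"xyz":[0,0,-35],"rot":[0,0,0]},{"xyz":[0,0,-50],"rot":[0,0,0]},{"xyz":[0,0,-60],"rot":[0,0,0]},{"xyz":[0,0,-60],"rot":[0,0,0]}]' 255
python3 -c "
from h import *
go(485,-20,50,98)"
```

```text
t: 3.52
ee_pos: [502.0, -291.2, 205.6]
orientation: [3.131, 0.219, 0.006]
ft_force: [0.2, 0.3, -2.1]
width: 13.9
grasp_force: 30.0
t 3.52 tcp [ 502.  -291.2  205.6] yaw of tool y -82.0 x 8.0 tilt 0.28 q [-0.55  0.38  1.75 -0.    1.01  0.88] F [ 0.2  0.3 -2.1] w 13.9 g 30.0
xyz [  20.4 -271.4  154.9]
rot [ 0.003 -0.004  0.   ]
```

```bash
python3 -m inch '[{"xyz":[1,-15,-2],"rot":[0,0,0]},{"xyz":[3,-45,-2],"rot":[0,0,0]},{"xyz":[6,-75,-2],"rot":[0,0,0]},{"xyz":[8,-105,-2],"rot":[0,0,0]},{"xyz":[10,-135,-2],"rot":[0,0,0]},{"xyz":[12,-165,-2],"rot":[0,0,0]},{"xyz":[15,-195,-2],"rot":[0,0,0]},{"xyz":[17,-225,-2],"rot":[0,0,0]},{"xyz":[19,-250,-2],"rot":[0,0,0]},{"xyz":[20,-265,10],"rot":[0,0,0]},{"xyz":[20,-271,25],"rot":[0,0,0]},{"xyz":[20,-271,45],"rot":[0,0,0]}]'
python3 -c "
from h import *
go(485,-20,32.6,98)"
```

```text
t: 4.52
ee_pos: [482.3, -17.0, 157.7]
orientation: [-3.133, -0.223, -0.002]
ft_force: [0.8, 0.3, -3.1]
width: 13.8
grasp_force: 30.0
t 4.52 tcp [482.3 -17.  157.7] yaw of tool y -81.9 x 8.1 tilt 0.07 q [-0.06  0.31  1.99  0.    0.84  1.37] F [ 0.8  0.3 -3.1] w 13.8 g 30.0
xyz [  2.1   3.4 125.1]
rot [-0.    -0.001  0.002]
```

```bash
python3 -m inch '[{"xyz":[0,0,20],"rot":[0,0,0]},{"xyz":[0,0,45],"rot":[0,0,0]},{"xyz":[0,0,70],"rot":[0,0,0]},{"xyz":[0,0,90],"rot":[0,0,0]},{"xyz":[0,0,105],"rot":[0,0,0]},{"xyz":[0,0,115],"rot":[0,0,0]},{"xyz":[0,0,120],"rot":[0,0,0]},{"xyz":[0,0,123],"rot":[0,0,0]},{"xyz":[0,0,124.5],"rot":[0,0,0]},{"xyz":[0,0,124.5],"rot":[0,0,0]}]'
python3 -c "
from h import *
state()"
```

```text
t: 5.35
ee_pos: [483.0, -19.1, 33.6]
orientation: [3.134, 0.219, 0.001]
ft_force: [0.7, 0.5, -3.0]
width: 14.0
grasp_force: 30.0
t 5.35 tcp [483.  -19.1  33.6] yaw of tool y -82.0 x 8.0 tilt 0.04 q [-0.06  0.54  2.04  0.    0.56  1.37] F [ 0.7  0.5 -3. ] w 14.0 g 30.0
```

```bash
python3 -m inch '[{"xyz":[0,0,1],"rot":[0,0,0]},{"xyz":[0,0,2],"rot":[0,0,0]},{"xyz":[0,0,2],"rot":[0,0,0]}]'
python3 -m inch '[{"xyz":[0,0,0],"rot":[0,0,0]},{"xyz":[0,0,0],"rot":[0,0,0]},{"xyz":[0,0,0],"rot":[0,0,0]},{"xyz":[0,0,0],"rot":[0,0,0]},{"xyz":[0,0,0],"rot":[0,0,0]},{"xyz":[0,0,0],"rot":[0,0,0]},{"xyz":[0,0,-20],"rot":[0,0,0]},{"xyz":[0,0,-50],"rot":[0,0,0]},{"xyz":[0,0,-90],"rot":[0,0,0]},{"xyz":[0,0,-130],"rot":[0,0,0]},{"xyz":[0,0,-170],"rot":[0,0,0]},{"xyz":[0,0,-210],"rot":[0,0,0]}]' 0
python3 -c "
from h import *
go(539.3,224.1,250,67.5)"
```

```text
t: 5.6
ee_pos: [483.4, -19.2, 32.6]
orientation: [3.134, 0.219, 0.003]
ft_force: [-1.2, 1.7, 9.1]
width: 13.9
grasp_force: 30.0
t: 6.6
ee_pos: [482.0, -19.2, 243.0]
orientation: [-3.134, -0.219, 0.001]
ft_force: [1.3, 0.2, 0.5]
width: 87.3
grasp_force: 0.0
t 6.6 tcp [482.  -19.2 243. ] yaw of tool y -82.0 x 8.0 tilt 0.02 q [-0.06  0.19  1.92 -0.    1.04  1.37] F [1.3 0.2 0.5] w 87.3 g 0.0
xyz [  90.6 -232.9   -7. ]
rot [0.    0.    0.533]
```

```bash
python3 -m inch '[{"xyz":[7,-20,-8],"rot":[0,0,-0.12]},{"xyz":[15,-40,-8],"rot":[0,0,-0.24]},{"xyz":[23,-60,-8],"rot":[0,0,-0.36]},{"xyz":[31,-80,-8],"rot":[0,0,-0.48]},{"xyz":[38,-100,-8],"rot":[0,0,-0.6]},{"xyz":[46,-120,-8],"rot":[0,0,-0.72]},{"xyz":[54,-140,-8],"rot":[0,0,-0.84]},{"xyz":[62,-160,-8],"rot":[0,0,-0.96]},{"xyz":[70,-180,-8],"rot":[0,0,-1.08]},{"xyz":[78,-200,-8],"rot":[0,0,-1.2]},{"xyz":[84,-217,-8],"rot":[0,0,-1.32]},{"xyz":[90.6,-232.9,-8],"rot":[0,0,-1.44]}]'
python3 -m inch '[{"xyz":[0,0,0],"rot":[0,0,-0.12]},{"xyz":[0,0,0],"rot":[0,0,-0.24]},{"xyz":[0,0,0],"rot":[0,0,-0.36]},{"xyz":[0,0,0],"rot":[0,0,-0.48]},{"xyz":[0,0,0],"rot":[0,0,-0.6]},{"xyz":[0,0,0],"rot":[0,0,-0.72]},{"xyz":[0,0,0],"rot":[0,0,-0.84]},{"xyz":[0,0,0],"rot":[0,0,-0.96]},{"xyz":[0,0,0],"rot":[0,0,-1.08]},{"xyz":[0,0,0],"rot":[0,0,-1.168]},{"xyz":[0,0,0],"rot":[0,0,-1.168]}]'
python3 -c "
from h import *
go(539.3,224.1,169,67.5)"
```

```text
t: 7.6
ee_pos: [539.8, 225.2, 248.9]
orientation: [-2.204, -2.238, 0.001]
ft_force: [1.2, -0.2, 0.2]
width: 88.1
grasp_force: 0.0
t: 8.52
ee_pos: [539.7, 224.0, 248.9]
orientation: [-0.61, -3.081, 0.0]
ft_force: [-0.5, -1.3, 0.1]
width: 87.8
grasp_force: 0.0
t 8.52 tcp [539.7 224.  248.9] yaw of tool y 67.6 x 157.6 tilt 0.03 q [ 0.37  0.33  1.7  -0.    1.11 -0.81] F [-0.5 -1.3  0.1] w 87.8 g 0.0
xyz [ 0.4 -0.  79.9]
rot [-0.    -0.     0.002]
```

```bash
python3 -m inch '[{"xyz":[0,0,20],"rot":[0,0,0]},{"xyz":[0,0,45],"rot":[0,0,0]},{"xyz":[0,0,65],"rot":[0,0,0]},{"xyz":[0,0,76],"rot":[0,0,0]},{"xyz":[0,0,80],"rot":[0,0,0]},{"xyz":[0,0,80],"rot":[0,0,0]}]'
python3 -m inch '[{"xyz":[0,0,0],"rot":[0,0,0]},{"xyz":[0,0,0],"rot":[0,0,0]},{"xyz":[0,0,0],"rot":[0,0,0]},{"xyz":[0,0,0],"rot":[0,0,0]},{"xyz":[0,0,0],"rot":[0,0,0]},{"xyz":[0,0,0],"rot":[0,0,0]},{"xyz":[0,0,0],"rot":[0,0,0]},{"xyz":[0,0,0],"rot":[0,0,0]},{"xyz":[0,0,0],"rot":[0,0,0]},{"xyz":[0,0,0],"rot":[0,0,0]},{"xyz":[0,0,0],"rot":[0,0,0]},{"xyz":[0,0,0],"rot":[0,0,0]}]' 255
python3 -c "
from h import *
state();print(ctrl.get_obs()['moment'])"
```

```text
t: 9.02
ee_pos: [539.5, 223.9, 168.4]
orientation: [-0.616, -3.079, 0.001]
ft_force: [-0.2, 0.0, -0.1]
width: 88.2
grasp_force: 0.0
t: 10.02
ee_pos: [540.1, 224.8, 169.3]
orientation: [0.615, 3.081, 0.002]
ft_force: [-0.4, 3.7, -0.3]
width: 18.0
grasp_force: 29.4
t 10.02 tcp [540.1 224.8 169.3] yaw of tool y 67.4 x 157.4 tilt 0.08 q [ 0.37  0.43  1.76  0.    0.95 -0.8 ] F [-0.4  3.7 -0.3] w 18.0 g 29.4
[ 0.76422859 -0.2332504  -0.17461677]
```

```bash
python3 -m inch '[{"xyz":[0,0,-0.1],"rot":[0,0,0.12]},{"xyz":[0,0,-0.5],"rot":[0,0,0.24]},{"xyz":[0,0,-0.9],"rot":[0,0,0.36]},{"xyz":[0,0,-1.2],"rot":[0,0,0.24]},{"xyz":[0,0,-1.6],"rot":[0,0,0.12]},{"xyz":[0,0,-2],"rot":[0,0,0]},{"xyz":[0,0,-2.4],"rot":[0,0,-0.12]},{"xyz":[0,0,-2.8],"rot":[0,0,-0.24]},{"xyz":[0,0,-3.2],"rot":[0,0,-0.36]},{"xyz":[0,0,-3.5],"rot":[0,0,-0.24]},{"xyz":[0,0,-3.9],"rot":[0,0,-0.12]},{"xyz":[0,0,-4.3],"rot":[0,0,0]}]'
python3 - <<'E'
from h import *
state();print(ctrl.get_obs()['moment'])
for n in("scene","top"): cv2.imwrite(f"pics/{n}1.png",ctrl.get_image(n)[:,:,::-1])
t=cv2.imread('pics/scene1.png')
cv2.imwrite('pics/c2.png',cv2.resize(t[90:240,270:420],(600,600),interpolation=cv2.INTER_CUBIC))
E
```

```text
t: 11.02
ee_pos: [539.8, 225.0, 172.6]
orientation: [-0.622, -3.079, -0.002]
ft_force: [1.9, 6.4, -8.2]
width: 17.8
grasp_force: 30.0
t 11.02 tcp [539.8 225.  172.6] yaw of tool y 67.1 x 157.1 tilt 0.07 q [ 0.37  0.43  1.76  0.    0.96 -0.8 ] F [ 1.9  6.4 -8.2] w 17.8 g 30.0
[ 1.2239668  -0.60649678  0.22983326]
```

View pics/c2.png

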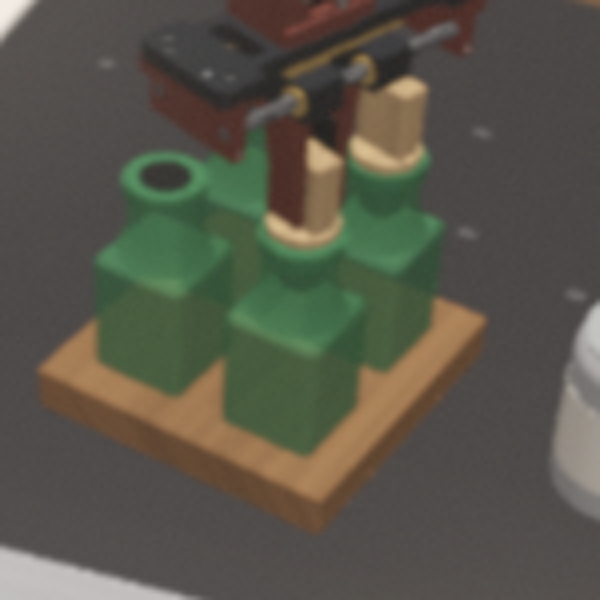

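```bash
python3 -m inch '[{"xyz":[0,0,0],"rot":[0,0,0.12]},{"xyz":[0,0,0],"rot":[0,0,0.24]},{"xyz":[0,0,0],"rot":[0,0,0.12]},{"xyz":[0,0,0],"rot":[0,0,0]},{"xyz":[0,0,0],"rot":[0,0,-0.12]},{"xyz":[0,0,0],"rot":[0,0,-0.24]},{"xyz":[0,0,0],"rot":[0,0,-0.12]},{"xyz":[0,0,0],"rot":[0,0,0]}]'
python3 -m inch '[{"xyz":[0,0,-0.1],"rot":[0,0,0.12]},{"xyz":[0,0,-0.3],"rot":[0,0,0.24]},{"xyz":[0,0,-0.6],"rot":[0,0,0.36]},{"xyz":[0,0,-0.6],"rot":[0,0,0.24]},{"xyz":[0,0,-0.9],"rot":[0,0,0.12]},{"xyz":[0,0,-1.2],"rot":[0,0,0]},{"xyz":[0,0,-1.5],"rot":[0,0,-0.12]},{"xyz":[0,0,-1.8],"rot":[0,0,-0.24]},{"xyz":[0,0,-2.1],"rot":[0,0,-0.36]},{"xyz":[0,0,-2.1],"rot":[0,0,-0.24]},{"xyz":[0,0,-2.4],"rot":[0,0,-0.12]},{"xyz":[0,0,-2.7],"rot":[0,0,0]}]'
python3 - <<'E'
from h import *
state();print(ctrl.get_obs()['moment'])
E
```

```text
t: 11.78
ee_pos: [539.9, 224.9, 173.4]
orientation: [-0.62, -3.08, -0.002]
ft_force: [0.1, 4.8, -0.8]
width: 17.7
grasp_force: 30.0
t: 12.78
ee_pos: [539.8, 224.9, 175.6]
orientation: [-0.622, -3.079, -0.002]
ft_force: [1.6, 5.8, -6.5]
width: 17.8
grasp_force: 30.0
t 12.78 tcp [539.8 224.9 175.6] yaw of tool y 67.1 x 157.1 tilt 0.07 q [ 0.37  0.42  1.76  0.    0.96 -0.8 ] F [ 1.6  5.8 -6.5] w 17.8 g 30.0
[ 1.21444466 -0.45438233  0.27861801]
```

```bash
python3 -m inch '[{"xyz":[0,0,0],"rot":[0,0,0.12]},{"xyz":[0,0,-0.4],"rot":[0,0,0.24]},{"xyz":[0,0,-0.8],"rot":[0,0,0.36]},{"xyz":[0,0,-1.2],"rot":[0,0,0.48]},{"xyz":[0,0,-1.6],"rot":[0,0,0.6]},{"xyz":[0,0,-1.6],"rot":[0,0,0.48]},{"xyz":[0,0,-2],"rot":[0,0,0.36]},{"xyz":[0,0,-2.4],"rot":[0,0,0.24]},{"xyz":[0,0,-2.8],"rot":[0,0,0.12]},{"xyz":[0,0,-3.2],"rot":[0,0,0]},{"xyz":[0,0,-3.5],"rot":[0,0,-0.12]},{"xyz":[0,0,-3.5],"rot":[0,0,-0.24]}]'
python3 -m inch '[{"xyz":[0,0,0],"rot":[0,0,0.12]},{"xyz":[0,0,-0.4],"rot":[0,0,0.24]},{"xyz":[0,0,-0.8],"rot":[0,0,0.36]},{"xyz":[0,0,-1.2],"rot":[0,0,0.48]},{"xyz":[0,0,-1.6],"rot":[0,0,0.6]},{"xyz":[0,0,-1.6],"rot":[0,0,0.48]},{"xyz":[0,0,-2],"rot":[0,0,0.36]},{"xyz":[0,0,-2.4],"rot":[0,0,0.24]},{"xyz":[0,0,-2.8],"rot":[0,0,0.12]},{"xyz":[0,0,-3.2],"rot":[0,0,0]},{"xyz":[0,0,-3.5],"rot":[0,0,-0.12]},{"xyz":[0,0,-3.5],"rot":[0,0,-0.24]}]'
python3 - <<'E'
from h import *
state();print(ctrl.get_obs()['moment'])
E
```

```text
t: 13.78
ee_pos: [539.8, 224.9, 179.1]
orientation: [-0.233, -3.132, -0.002]
ft_force: [0.7, 5.4, -3.7]
width: 18.0
grasp_force: 30.0
t: 14.78
ee_pos: [539.8, 224.9, 182.6]
orientation: [0.144, -3.138, -0.002]
ft_force: [0.5, 4.5, -4.4]
width: 18.3
grasp_force: 30.0
t 14.78 tcp [539.8 224.9 182.6] yaw of tool y 95.2 x -174.8 tilt 0.08 q [ 0.37  0.41  1.75  0.    0.98 -1.29] F [ 0.5  4.5 -4.4] w 18.3 g 30.0
[ 1.02945276 -0.31268059 -0.19746473]
```

```bash
python3 -m inch '[{"xyz":[0,0,0],"rot":[0,0,0.12]},{"xyz":[0,0,-0.4],"rot":[0,0,0.24]},{"xyz":[0,0,-0.8],"rot":[0,0,0.36]},{"xyz":[0,0,-1.2],"rot":[0,0,0.48]},{"xyz":[0,0,-1.6],"rot":[0,0,0.6]},{"xyz":[0,0,-2],"rot":[0,0,0.72]},{"xyz":[0,0,-2.4],"rot":[0,0,0.84]},{"xyz":[0,0,-2.8],"rot":[0,0,0.96]},{"xyz":[0,0,-2.8],"rot":[0,0,0.84]},{"xyz":[0,0,-3.2],"rot":[0,0,0.72]},{"xyz":[0,0,-3.6],"rot":[0,0,0.6]},{"xyz":[0,0,-3.8],"rot":[0,0,0.48]}]'
python3 -m inch '[{"xyz":[0,0,-0.4],"rot":[0,0,-0.12]},{"xyz":[0,0,-0.8],"rot":[0,0,-0.24]},{"xyz":[0,0,-1.2],"rot":[0,0,-0.36]},{"xyz":[0,0,-1.6],"rot":[0,0,-0.48]},{"xyz":[0,0,-1.6],"rot":[0,0,-0.36]},{"xyz":[0,0,-2],"rot":[0,0,-0.24]},{"xyz":[0,0,-2.4],"rot":[0,0,-0.12]},{"xyz":[0,0,-2.8],"rot":[0,0,0]},{"xyz":[0,0,-3.2],"rot":[0,0,0.12]},{"xyz":[0,0,-3.6],"rot":[0,0,0.24]},{"xyz":[0,0,-4],"rot":[0,0,0.36]},{"xyz":[0,0,-4],"rot":[0,0,0.24]}]'
python3 -m inch '[{"xyz":[0,0,-0.4],"rot":[0,0,0.12]},{"xyz":[0,0,-0.8],"rot":[0,0,0]},{"xyz":[0,0,-1.2],"rot":[0,0,-0.12]},{"xyz":[0,0,-1.6],"rot":[0,0,-0.24]},{"xyz":[0,0,-2],"rot":[0,0,-0.36]},{"xyz":[0,0,-2.4],"rot":[0,0,-0.48]},{"xyz":[0,0,-2.8],"rot":[0,0,-0.6]},{"xyz":[0,0,-2.8],"rot":[0,0,-0.48]},{"xyz":[0,0,-3.2],"rot":[0,0,-0.36]},{"xyz":[0,0,-3.6],"rot":[0,0,-0.24]},{"xyz":[0,0,-4],"rot":[0,0,-0.12]},{"xyz":[0,0,-4.4],"rot":[0,0,0]}]'
python3 - <<'E'
from h import *
state();print(ctrl.get_obs()['moment'])
E
```

```text
t: 15.78
ee_pos: [539.9, 224.9, 186.3]
orientation: [-0.606, -3.082, -0.002]
ft_force: [1.6, 4.8, -5.7]
width: 17.8
grasp_force: 30.0
t: 16.78
ee_pos: [540.0, 224.9, 190.5]
orientation: [-1.003, -2.977, -0.002]
ft_force: [1.5, 4.1, -3.1]
width: 17.7
grasp_force: 30.0
t: 17.78
ee_pos: [540.2, 224.7, 195.3]
orientation: [0.988, 2.982, 0.002]
ft_force: [0.9, 4.6, -1.4]
width: 17.4
grasp_force: 30.0
t 17.78 tcp [540.2 224.7 195.3] yaw of tool y 53.4 x 143.4 tilt 0.07 q [ 0.37  0.4   1.74  0.    1.   -0.56] F [ 0.9  4.6 -1.4] w 17.4 g 30.0
[ 0.75260226 -0.31337649  0.01219049]
```

26 mm drawn; two more cycles, turning back to the middle.

```bash
python3 -m inch '[{"xyz":[0,0,-0.2],"rot":[0,0,-0.12]},{"xyz":[0,0,-0.6],"rot":[0,0,-0.24]},{"xyz":[0,0,-1],"rot":[0,0,-0.36]},{"xyz":[0,0,-1.4],"rot":[0,0,-0.48]},{"xyz":[0,0,-1.8],"rot":[0,0,-0.6]},{"xyz":[0,0,-1.8],"rot":[0,0,-0.48]},{"xyz":[0,0,-2.2],"rot":[0,0,-0.36]},{"xyz":[0,0,-2.6],"rot":[0,0,-0.24]},{"xyz":[0,0,-3],"rot":[0,0,-0.12]},{"xyz":[0,0,-3.4],"rot":[0,0,0]},{"xyz":[0,0,-3.8],"rot":[0,0,0.12]},{"xyz":[0,0,-3.8],"rot":[0,0,0]}]'
python3 -m inch '[{"xyz":[0,0,-0.4],"rot":[0,0,-0.12]},{"xyz":[0,0,-0.8],"rot":[0,0,-0.24]},{"xyz":[0,0,-1.2],"rot":[0,0,-0.36]},{"xyz":[0,0,-1.6],"rot":[0,0,-0.48]},{"xyz":[0,0,-2],"rot":[0,0,-0.6]},{"xyz":[0,0,-2],"rot":[0,0,-0.48]},{"xyz":[0,0,-2.4],"rot":[0,0,-0.36]},{"xyz":[0,0,-2.8],"rot":[0,0,-0.24]},{"xyz":[0,0,-3.2],"rot":[0,0,-0.36]},{"xyz":[0,0,-3.6],"rot":[0,0,-0.24]},{"xyz":[0,0,-4],"rot":[0,0,-0.36]},{"xyz":[0,0,-4.4],"rot":[0,0,-0.24]}]'
python3 - <<'E'
from h import *
state();print(ctrl.get_obs()['moment'])
E
```

```text
t: 18.78
ee_pos: [539.8, 223.9, 199.1]
orientation: [-1.002, -2.977, 0.001]
ft_force: [0.7, 0.4, -0.4]
width: 17.8
grasp_force: 30.0
t: 19.78
ee_pos: [539.7, 223.7, 203.4]
orientation: [-0.588, -3.086, 0.001]
ft_force: [0.4, -0.1, -0.9]
width: 17.5
grasp_force: 30.0
t 19.78 tcp [539.7 223.7 203.4] yaw of tool y 68.4 x 158.4 tilt 0.06 q [ 0.37  0.39  1.74 -0.    1.02 -0.82] F [ 0.4 -0.1 -0.9] w 17.5 g 30.0
[ 0.02468028 -0.1492613  -0.05929745]
```

```bash
python3 -m inch '[{"xyz":[0,0,-3],"rot":[0,0,0.06]},{"xyz":[0,0,-8],"rot":[0,0,0]},{"xyz":[0,0,-16],"rot":[0,0,0]},{"xyz":[0,0,-28],"rot":[0,0,0]},{"xyz":[0,0,-42],"rot":[0,0,0]},{"xyz":[0,0,-52],"rot":[0,0,0]},{"xyz":[0,0,-55],"rot":[0,0,0]}]'
python3 - <<'E'
from h import *
go(505.5,-318.5,258,7.7)
cv2.imwrite("pics/scene2.png",ctrl.get_image("scene")[90:240,270:420,::-1].repeat(4,0).repeat(4,1))
E
```

```text
t: 20.37
ee_pos: [540.9, 224.4, 261.1]
orientation: [0.615, 3.078, 0.003]
ft_force: [-0.5, 0.1, 0.0]
width: 17.8
grasp_force: 30.0
t 20.37 tcp [540.9 224.4 261.1] yaw of tool y 67.4 x 157.4 tilt 0.2 q [ 0.37  0.32  1.69 -0.    1.13 -0.8 ] F [-0.5  0.1  0. ] w 17.8 g 30.0
xyz [-176.  -514.8    2.4]
rot [4.000e-03 1.000e-03 1.042e+00]
```

View pics/scene2.png

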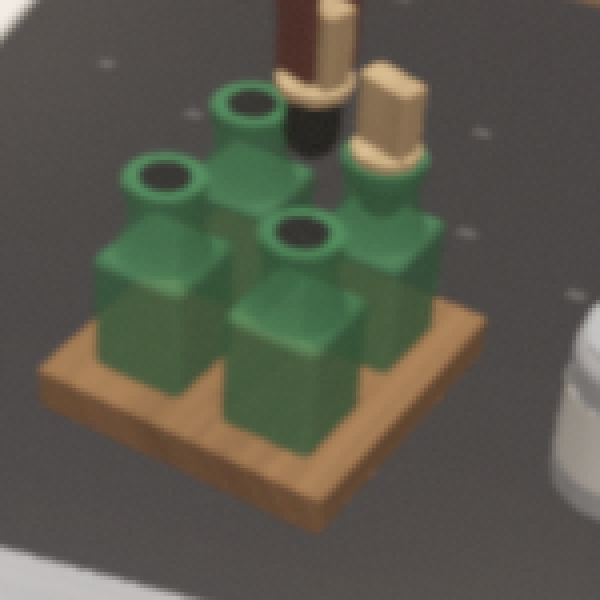

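```bash
python3 -m inch '[{"xyz":[-6,-16,0],"rot":[0,0,0.05]},{"xyz":[-16,-46,0],"rot":[0,0,0.15]},{"xyz":[-27,-80,0],"rot":[0,0,0.25]},{"xyz":[-39,-114,0],"rot":[0,0,0.35]},{"xyz":[-51,-148,0],"rot":[0,0,0.45]},{"xyz":[-62,-182,0],"rot":[0,0,0.55]},{"xyz":[-74,-216,0],"rot":[0,0,0.65]},{"xyz":[-85,-250,0],"rot":[0,0,0.75]},{"xyz":[-97,-284,0],"rot":[0,0,0.85]},{"xyz":[-109,-318,0],"rot":[0,0,0.95]},{"xyz":[-120,-352,0],"rot":[0,0,1.042]},{"xyz":[-132,-386,0],"rot":[0,0,1.042]}]'
python3 -c "
from h import *
go(505.5,-318.5,258,7.7)"
```

```text
t: 21.42
ee_pos: [512.9, -184.7, 258.2]
orientation: [-2.072, -2.36, 0.0]
ft_force: [0.7, 0.9, -0.3]
width: 18.0
grasp_force: 30.0
t 21.42 tcp [ 512.9 -184.7  258.2] yaw of tool y 7.4 x 97.4 tilt 0.04 q [-0.37  0.26  1.77 -0.    1.1  -0.5 ] F [ 0.7  0.9 -0.3] w 18.0 g 30.0
xyz [-131.8  -24.6    0.2]
rot [-0.001 -0.    -0.005]
```

```bash
python3 -m inch '[{"xyz":[-34,-6,0],"rot":[0,0,0]},{"xyz":[-66,-12,0],"rot":[0,0,0]},{"xyz":[-96,-18,0],"rot":[0,0,0]},{"xyz":[-118,-21,0],"rot":[0,0,0]},{"xyz":[-128,-24,15],"rot":[0,0,0]},{"xyz":[-128,-24,40],"rot":[0,0,0]},{"xyz":[-128,-24,65],"rot":[0,0,0]},{"xyz":[-128,-24,80],"rot":[0,0,0]},{"xyz":[-128,-24,80],"rot":[0,0,0]}]'
python3 - <<'E'
from h import *
go(505.5,-318.5,68,7.7)
t=ctrl.get_image("top"); s=ctrl.get_image("scene")
cv2.imwrite("pics/d1.png",np.hstack([cv2.resize(t[190:390,350:550],(400,400)),cv2.resize(s[240:440,90:290],(400,400))])[:,:,::-1])
E
```

```text
t: 22.17
ee_pos: [504.7, -311.8, 174.6]
orientation: [-2.063, -2.36, 0.002]
ft_force: [-0.8, 0.2, -2.3]
width: 17.7
grasp_force: 30.0
t 22.17 tcp [ 504.7 -311.8  174.6] yaw of tool y 7.7 x 97.7 tilt 0.41 q [-0.57  0.44  1.73 -0.    0.98 -0.71] F [-0.8  0.2 -2.3] w 17.7 g 30.0
xyz [ -7.2   0.5 106.6]
rot [-0.005 -0.005 -0.   ]
```

View pics/d1.png

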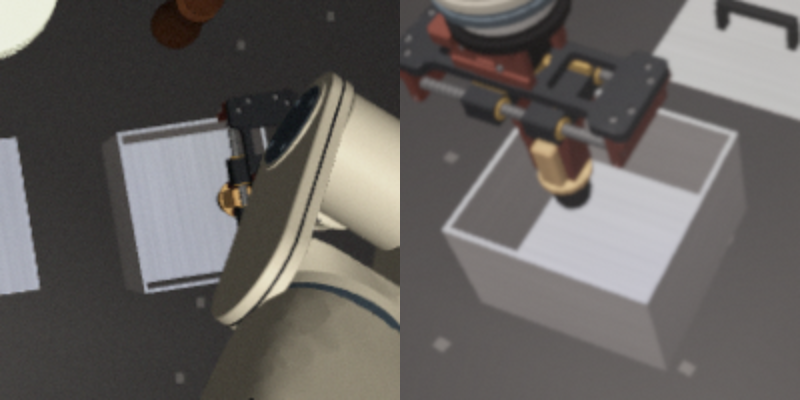

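```bash
python3 -m inch '[{"xyz":[0,0,25],"rot":[0,0,0]},{"xyz":[0,0,55],"rot":[0,0,0]},{"xyz":[0,0,80],"rot":[0,0,0]},{"xyz":[0,0,97],"rot":[0,0,0]},{"xyz":[0,0,104],"rot":[0,0,0]},{"xyz":[0,0,104],"rot":[0,0,0]}]'
python3 -m inch '[{"xyz":[0,0,0],"rot":[0,0,0]},{"xyz":[0,0,0],"rot":[0,0,0]},{"xyz":[0,0,0],"rot":[0,0,0]},{"xyz":[0,0,0],"rot":[0,0,0]},{"xyz":[0,0,0],"rot":[0,0,0]},{"xyz":[0,0,-20],"rot":[0,0,0]},{"xyz":[0,0,-50],"rot":[0,0,0]},{"xyz":[0,0,-90],"rot":[0,0,0]},{"xyz":[0,0,-130],"rot":[0,0,0]},{"xyz":[0,0,-165],"rot":[0,0,0]},{"xyz":[0,0,-180],"rot":[0,0,0]}]' 0
python3 -c "
from h import *
go(549.5,313,250,67.5)"
```

```text
t: 22.77
ee_pos: [507.1, -312.9, 74.2]
orientation: [-2.066, -2.366, 0.0]
ft_force: [-0.7, 0.2, -0.3]
width: 18.3
grasp_force: 30.0
t: 23.68
ee_pos: [509.0, -314.3, 260.4]
orientation: [2.062, 2.36, 0.002]
ft_force: [0.9, -0.1, -0.0]
width: 86.2
grasp_force: 0.0
t 23.68 tcp [ 509.  -314.3  260.4] yaw of tool y 7.7 x 97.7 tilt 0.44 q [-0.57  0.34  1.66  0.    1.13 -0.71] F [ 0.9 -0.1 -0. ] w 86.2 g 0.0
xyz [616.1 124.5   8.1]
rot [ 0.003  0.008 -1.043]
```

```bash
python3 -m inch '[{"xyz":[16,4,0],"rot":[0,0,0]},{"xyz":[50,10,0],"rot":[0,0,-0.1]},{"xyz":[84,17,0],"rot":[0,0,-0.2]},{"xyz":[118,24,0],"rot":[0,0,-0.3]},{"xyz":[152,31,0],"rot":[0,0,-0.4]},{"xyz":[186,38,0],"rot":[0,0,-0.5]},{"xyz":[220,45,0],"rot":[0,0,-0.6]},{"xyz":[254,52,0],"rot":[0,0,-0.7]},{"xyz":[288,58,0],"rot":[0,0,-0.8]},{"xyz":[322,65,0],"rot":[0,0,-0.9]},{"xyz":[356,72,0],"rot":[0,0,-1]},{"xyz":[390,79,0],"rot":[0,0,-1.043]}]'
python3 -c "
from h import *
go(549.5,313,255,67.5)"
```

```text
t: 24.68
ee_pos: [532.7, 85.7, 255.1]
orientation: [0.605, 3.082, 0.0]
ft_force: [0.9, -0.5, 0.2]
width: 87.7
grasp_force: 0.0
t 24.68 tcp [532.7  85.7 255.1] yaw of tool y 67.8 x 157.8 tilt 0.04 q [ 0.14  0.26  1.79 -0.    1.09 -1.05] F [ 0.9 -0.5  0.2] w 87.7 g 0.0
xyz [7.040e+01 2.168e+02 1.000e-01]
rot [0.    0.001 0.005]
```

```bash
python3 -m inch '[{"xyz":[11,34,0],"rot":[0,0,0.005]},{"xyz":[22,68,0],"rot":[0,0,0.005]},{"xyz":[33,102,0],"rot":[0,0,0.005]},{"xyz":[44,136,0],"rot":[0,0,0.005]},{"xyz":[55,170,0],"rot":[0,0,0.005]},{"xyz":[64,197,0],"rot":[0,0,0.005]},{"xyz":[69,212,0],"rot":[0,0,0.005]},{"xyz":[69,212,0],"rot":[0,0,0.005]},{"xyz":[69,212,0],"rot":[0,0,0.005]}]'
python3 -c "
from h import *
go(549.5,313,169,67.5)
t=ctrl.get_image('top')
cv2.imwrite('pics/t2.png',t[:,:,::-1])"
```

```text
t: 25.43
ee_pos: [550.0, 306.2, 254.4]
orientation: [-0.619, -3.08, 0.001]
ft_force: [-0.6, -0.3, 0.6]
width: 87.9
grasp_force: 0.0
t 25.43 tcp [550.  306.2 254.4] yaw of tool y 67.3 x 157.3 tilt 0.05 q [ 0.49  0.4   1.59 -0.    1.15 -0.68] F [-0.6 -0.3  0.6] w 87.9 g 0.0
xyz [ 3.1  6.2 85.4]
rot [-0.001 -0.    -0.004]
```

View pics/t2.png

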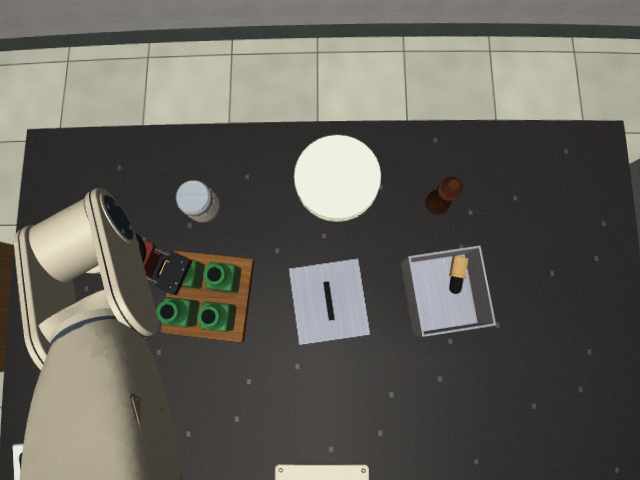

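```bash
python3 -m inch '[{"xyz":[3,6.5,10],"rot":[0,0,0]},{"xyz":[3,6.5,30],"rot":[0,0,0]},{"xyz":[3,6.5,55],"rot":[0,0,0]},{"xyz":[3,6.5,75],"rot":[0,0,0]},{"xyz":[3,6.5,85],"rot":[0,0,0]},{"xyz":[3,6.5,85],"rot":[0,0,0]},{"xyz":[3,6.5,85],"rot":[0,0,0]}]'
python3 -c "
from h import *
go(549.5,313,169,67.5)"
python3 -m inch '[{"xyz":[0,0,0],"rot":[0,0,0]},{"xyz":[0,0,0],"rot":[0,0,0]},{"xyz":[0,0,0],"rot":[0,0,0]},{"xyz":[0,0,0],"rot":[0,0,0]},{"xyz":[0,0,0],"rot":[0,0,0]},{"xyz":[0,0,0],"rot":[0,0,0]},{"xyz":[0,0,0],"rot":[0,0,0]},{"xyz":[0,0,0],"rot":[0,0,0]},{"xyz":[0,0,0],"rot":[0,0,0]},{"xyz":[0,0,0],"rot":[0,0,0]},{"xyz":[0,0,0],"rot":[0,0,0]},{"xyz":[0,0,0],"rot":[0,0,0]}]' 255
```

```text
t: 26.07
ee_pos: [550.2, 312.7, 169.4]
orientation: [-0.622, -3.079, 0.001]
ft_force: [-0.4, 0.2, -0.1]
width: 87.8
grasp_force: 0.0
t 26.07 tcp [550.2 312.7 169.4] yaw of tool y 67.2 x 157.2 tilt 0.05 q [ 0.5   0.5   1.65 -0.    1.   -0.67] F [-0.4  0.2 -0.1] w 87.8 g 0.0
xyz [ 0.7 -0.   0.4]
rot [-0.001 -0.001 -0.006]
t: 27.07
ee_pos: [550.4, 314.1, 169.8]
orientation: [0.621, 3.079, 0.002]
ft_force: [0.8, 2.2, -0.4]
width: 17.7
grasp_force: 29.9
```

```bash
python3 -m inch '[{"xyz":[0,0,0],"rot":[0,0,0.12]},{"xyz":[0,0,-0.3],"rot":[0,0,0.24]},{"xyz":[0,0,-0.6],"rot":[0,0,0.36]},{"xyz":[0,0,-0.9],"rot":[0,0,0.48]},{"xyz":[0,0,-1.2],"rot":[0,0,0.6]},{"xyz":[0,0,-1.2],"rot":[0,0,0.48]},{"xyz":[0,0,-1.5],"rot":[0,0,0.36]},{"xyz":[0,0,-1.8],"rot":[0,0,0.24]},{"xyz":[0,0,-2.1],"rot":[0,0,0.12]},{"xyz":[0,0,-2.4],"rot":[0,0,0]},{"xyz":[0,0,-2.7],"rot":[0,0,-0.12]},{"xyz":[0,0,-3],"rot":[0,0,-0.24]}]'
python3 -m inch '[{"xyz":[0,0,-0.3],"rot":[0,0,-0.12]},{"xyz":[0,0,-0.6],"rot":[0,0,-0.24]},{"xyz":[0,0,-0.6],"rot":[0,0,-0.12]},{"xyz":[0,0,-1],"rot":[0,0,0]},{"xyz":[0,0,-1.4],"rot":[0,0,0.12]},{"xyz":[0,0,-1.7],"rot":[0,0,0.24]},{"xyz":[0,0,-2],"rot":[0,0,0.36]},{"xyz":[0,0,-2.4],"rot":[0,0,0.48]},{"xyz":[0,0,-2.7],"rot":[0,0,0.6]},{"xyz":[0,0,-2.7],"rot":[0,0,0.48]},{"xyz":[0,0,-3],"rot":[0,0,0.36]},{"xyz":[0,0,-3.3],"rot":[0,0,0.24]}]'
python3 - <<'E'
from h import *
state();print(ctrl.get_obs()['moment'])
E
```

```text
t: 28.07
ee_pos: [550.4, 314.3, 172.1]
orientation: [0.239, 3.132, 0.003]
ft_force: [2.8, 5.1, -4.8]
width: 17.8
grasp_force: 30.0
t: 29.07
ee_pos: [550.3, 314.2, 175.3]
orientation: [0.613, 3.081, 0.002]
ft_force: [2.0, 4.1, -5.7]
width: 17.7
grasp_force: 30.0
t 29.07 tcp [550.3 314.2 175.3] yaw of tool y 67.5 x 157.5 tilt 0.09 q [ 0.5   0.49  1.64  0.    1.01 -0.68] F [ 2.   4.1 -5.7] w 17.7 g 30.0
[ 0.96009198 -0.54402036 -0.20540404]
```

```bash
python3 -m inch '[{"xyz":[0,0,-0.1],"rot":[0,0,-0.12]},{"xyz":[0,0,-0.4],"rot":[0,0,-0.24]},{"xyz":[0,0,-0.7],"rot":[0,0,-0.36]},{"xyz":[0,0,-1],"rot":[0,0,-0.48]},{"xyz":[0,0,-1],"rot":[0,0,-0.36]},{"xyz":[0,0,-1.4],"rot":[0,0,-0.24]},{"xyz":[0,0,-1.8],"rot":[0,0,-0.12]},{"xyz":[0,0,-2.2],"rot":[0,0,0]},{"xyz":[0,0,-2.6],"rot":[0,0,0.12]},{"xyz":[0,0,-3],"rot":[0,0,0.24]},{"xyz":[0,0,-3.4],"rot":[0,0,0.36]},{"xyz":[0,0,-3.4],"rot":[0,0,0.24]}]'
python3 -m inch '[{"xyz":[0,0,-0.4],"rot":[0,0,-0.12]},{"xyz":[0,0,-0.8],"rot":[0,0,-0.24]},{"xyz":[0,0,-1.2],"rot":[0,0,-0.36]},{"xyz":[0,0,-1.6],"rot":[0,0,-0.48]},{"xyz":[0,0,-1.6],"rot":[0,0,-0.36]},{"xyz":[0,0,-2],"rot":[0,0,-0.24]},{"xyz":[0,0,-2.4],"rot":[0,0,-0.12]},{"xyz":[0,0,-2.8],"rot":[0,0,0]},{"xyz":[0,0,-3.2],"rot":[0,0,0.12]},{"xyz":[0,0,-3.6],"rot":[0,0,0.24]},{"xyz":[0,0,-3.6],"rot":[0,0,0.12]},{"xyz":[0,0,-3.8],"rot":[0,0,0]}]'
python3 -m inch '[{"xyz":[0,0,-0.4],"rot":[0,0,-0.12]},{"xyz":[0,0,-0.8],"rot":[0,0,-0.24]},{"xyz":[0,0,-1.2],"rot":[0,0,-0.36]},{"xyz":[0,0,-1.6],"rot":[0,0,-0.48]},{"xyz":[0,0,-1.6],"rot":[0,0,-0.36]},{"xyz":[0,0,-2],"rot":[0,0,-0.24]},{"xyz":[0,0,-2.4],"rot":[0,0,-0.12]},{"xyz":[0,0,-2.8],"rot":[0,0,0]},{"xyz":[0,0,-3.2],"rot":[0,0,0.12]},{"xyz":[0,0,-3.6],"rot":[0,0,0.24]},{"xyz":[0,0,-3.6],"rot":[0,0,0.12]},{"xyz":[0,0,-3.8],"rot":[0,0,0]}]'
python3 - <<'E'
from h import *
state();print(ctrl.get_obs()['moment'])
E
```

```text
t: 30.07
ee_pos: [550.3, 314.1, 178.6]
orientation: [-1.009, -2.975, -0.002]
ft_force: [1.9, 4.9, -4.2]
width: 17.9
grasp_force: 30.0
t: 31.07
ee_pos: [550.3, 314.1, 182.4]
orientation: [-0.98, -2.985, -0.002]
ft_force: [1.9, 4.7, -4.9]
width: 18.0
grasp_force: 30.0
t: 32.07
ee_pos: [550.3, 314.0, 186.2]
orientation: [0.98, 2.985, 0.002]
ft_force: [2.0, 4.1, -5.4]
width: 18.0
grasp_force: 30.0
t 32.07 tcp [550.3 314.  186.2] yaw of tool y 53.7 x 143.7 tilt 0.07 q [ 0.5   0.48  1.64  0.    1.03 -0.44] F [ 2.   4.1 -5.4] w 18.0 g 30.0
[ 0.86854934 -0.62281891 -0.22345079]
```

```bash
python3 -m inch '[{"xyz":[0,0,-0.4],"rot":[0,0,-0.12]},{"xyz":[0,0,-0.8],"rot":[0,0,-0.24]},{"xyz":[0,0,-1.2],"rot":[0,0,-0.36]},{"xyz":[0,0,-1.6],"rot":[0,0,-0.48]},{"xyz":[0,0,-1.6],"rot":[0,0,-0.36]},{"xyz":[0,0,-2],"rot":[0,0,-0.24]},{"xyz":[0,0,-2.4],"rot":[0,0,-0.12]},{"xyz":[0,0,-2.8],"rot":[0,0,0]},{"xyz":[0,0,-3.2],"rot":[0,0,0.12]},{"xyz":[0,0,-3.6],"rot":[0,0,0.24]},{"xyz":[0,0,-3.6],"rot":[0,0,0.12]},{"xyz":[0,0,-3.8],"rot":[0,0,0]}]'
python3 -m inch '[{"xyz":[0,0,-0.4],"rot":[0,0,-0.12]},{"xyz":[0,0,-0.8],"rot":[0,0,-0.24]},{"xyz":[0,0,-1.2],"rot":[0,0,-0.36]},{"xyz":[0,0,-1.6],"rot":[0,0,-0.48]},{"xyz":[0,0,-1.6],"rot":[0,0,-0.36]},{"xyz":[0,0,-2],"rot":[0,0,-0.24]},{"xyz":[0,0,-2.4],"rot":[0,0,-0.12]},{"xyz":[0,0,-2.8],"rot":[0,0,0]},{"xyz":[0,0,-3.2],"rot":[0,0,0.12]},{"xyz":[0,0,-3.6],"rot":[0,0,0.24]},{"xyz":[0,0,-3.6],"rot":[0,0,0.12]},{"xyz":[0,0,-3.8],"rot":[0,0,0]}]'
python3 -m inch '[{"xyz":[0,0,-0.4],"rot":[0,0,-0.12]},{"xyz":[0,0,-0.8],"rot":[0,0,-0.24]},{"xyz":[0,0,-1.2],"rot":[0,0,-0.36]},{"xyz":[0,0,-1.6],"rot":[0,0,-0.48]},{"xyz":[0,0,-1.6],"rot":[0,0,-0.36]},{"xyz":[0,0,-2],"rot":[0,0,-0.24]},{"xyz":[0,0,-2.4],"rot":[0,0,-0.12]},{"xyz":[0,0,-2.8],"rot":[0,0,0]},{"xyz":[0,0,-3.2],"rot":[0,0,0.12]},{"xyz":[0,0,-3.6],"rot":[0,0,0.24]},{"xyz":[0,0,-3.6],"rot":[0,0,0.12]},{"xyz":[0,0,-3.8],"rot":[0,0,0]}]'
python3 - <<'E'
from h import *
state();print(ctrl.get_obs()['moment'])
E
```

```text
t: 33.07
ee_pos: [550.4, 314.0, 190.2]
orientation: [0.98, 2.985, 0.002]
ft_force: [2.3, 3.4, -4.7]
width: 17.8
grasp_force: 30.0
t: 34.07
ee_pos: [550.5, 314.0, 194.4]
orientation: [0.979, 2.985, 0.002]
ft_force: [2.8, 2.1, -0.8]
width: 17.7
grasp_force: 30.0
t: 35.07
ee_pos: [550.0, 313.3, 198.2]
orientation: [-0.979, -2.985, 0.0]
ft_force: [1.4, 1.0, 0.1]
width: 18.2
grasp_force: 30.0
t 35.07 tcp [550.  313.3 198.2] yaw of tool y 53.7 x 143.7 tilt 0.01 q [ 0.5   0.46  1.63 -0.    1.05 -0.44] F [1.4 1.  0.1] w 18.2 g 30.0
[ 0.16180804 -0.15536287 -0.03625455]
```

```bash
python3 -m inch '[{"xyz":[0,0,-0.4],"rot":[0,0,-0.12]},{"xyz":[0,0,-0.8],"rot":[0,0,-0.24]},{"xyz":[0,0,-1.2],"rot":[0,0,-0.36]},{"xyz":[0,0,-1.6],"rot":[0,0,-0.48]},{"xyz":[0,0,-1.6],"rot":[0,0,-0.36]},{"xyz":[0,0,-2],"rot":[0,0,-0.24]},{"xyz":[0,0,-2.4],"rot":[0,0,-0.12]},{"xyz":[0,0,-2.8],"rot":[0,0,0]},{"xyz":[0,0,-3.2],"rot":[0,0,0.12]},{"xyz":[0,0,-3.6],"rot":[0,0,0.24]},{"xyz":[0,0,-3.8],"rot":[0,0,0.12]},{"xyz":[0,0,-4.2],"rot":[0,0,0]}]'
python3 -m inch '[{"xyz":[0,0,-3],"rot":[0,0,0.06]},{"xyz":[0,0,-8],"rot":[0,0,0]},{"xyz":[0,0,-16],"rot":[0,0,0]},{"xyz":[0,0,-28],"rot":[0,0,0]},{"xyz":[0,0,-42],"rot":[0,0,0]},{"xyz":[0,0,-52],"rot":[0,0,0]},{"xyz":[0,0,-55],"rot":[0,0,0]}]'
python3 - <<'E'
from h import *
go(497,-262,256,7.7)
cv2.imwrite("pics/scene3.png",ctrl.get_image("scene")[90:240,270:420,::-1].repeat(4,0).repeat(4,1))
E
```

```text
t: 36.07
ee_pos: [549.8, 313.1, 202.2]
orientation: [-0.979, -2.985, 0.001]
ft_force: [0.3, -0.4, -1.0]
width: 17.6
grasp_force: 30.0
t: 36.65
ee_pos: [551.1, 313.9, 260.2]
orientation: [0.985, 2.98, 0.004]
ft_force: [0.3, 0.5, -0.6]
width: 18.0
grasp_force: 30.0
t 36.65 tcp [551.1 313.9 260.2] yaw of tool y 53.4 x 143.4 tilt 0.21 q [ 0.5   0.4   1.58 -0.    1.16 -0.43] F [ 0.3  0.5 -0.6] w 18.0 g 30.0
xyz [-299.8 -494.7    3.1]
rot [0.004 0.    0.798]
```

View pics/scene3.png

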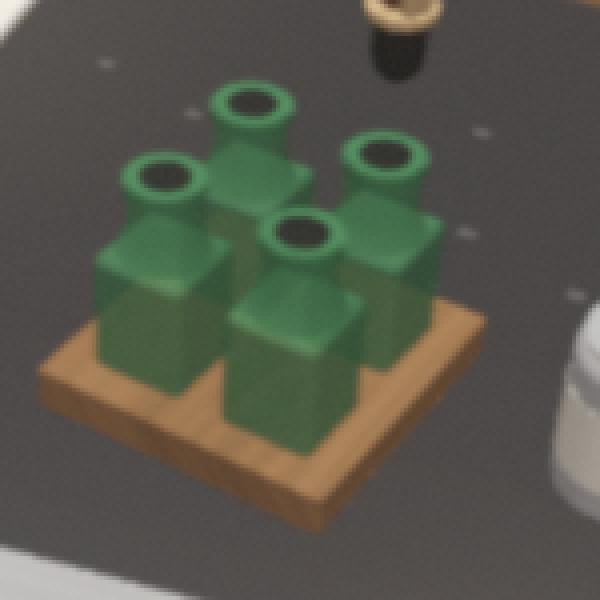

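```bash
python3 -m inch '[{"xyz":[-9,-15,0],"rot":[0,0,0.05]},{"xyz":[-27,-44,0],"rot":[0,0,0.12]},{"xyz":[-45,-74,0],"rot":[0,0,0.19]},{"xyz":[-63,-104,0],"rot":[0,0,0.26]},{"xyz":[-81,-134,0],"rot":[0,0,0.33]},{"xyz":[-99,-164,0],"rot":[0,0,0.4]},{"xyz":[-117,-194,0],"rot":[0,0,0.47]},{"xyz":[-135,-224,0],"rot":[0,0,0.54]},{"xyz":[-153,-254,0],"rot":[0,0,0.61]},{"xyz":[-171,-284,0],"rot":[0,0,0.68]},{"xyz":[-189,-313,0],"rot":[0,0,0.75]},{"xyz":[-207,-342,0],"rot":[0,0,0.798]}]'
python3 -c "
from h import *
go(497,-262,256,7.7)"
```

```text
t: 37.7
ee_pos: [512.0, -86.2, 257.2]
orientation: [-2.071, -2.362, 0.0]
ft_force: [1.0, 1.0, -0.8]
width: 18.0
grasp_force: 30.0
t 37.7 tcp [512.  -86.2 257.2] yaw of tool y 7.5 x 97.5 tilt 0.03 q [-0.19  0.23  1.83 -0.    1.09 -0.32] F [ 1.   1.  -0.8] w 18.0 g 30.0
xyz [-172.3  -37.8    1.2]
rot [-0.    -0.    -0.003]
```

```bash
python3 -m inch '[{"xyz":[-33,-7,0],"rot":[0,0,0]},{"xyz":[-66,-14,0],"rot":[0,0,0]},{"xyz":[-99,-21,0],"rot":[0,0,0]},{"xyz":[-132,-28,0],"rot":[0,0,0]},{"xyz":[-155,-34,0],"rot":[0,0,0]},{"xyz":[-166,-36.5,0],"rot":[0,0,0]},{"xyz":[-169,-37,0],"rot":[0,0,0]},{"xyz":[-169,-37,20],"rot":[0,0,0]},{"xyz":[-169,-37,40],"rot":[0,0,0]},{"xyz":[-169,-37,60],"rot":[0,0,0]},{"xyz":[-169,-37,60],"rot":[0,0,0]}]'
python3 -c "
from h import *
go(497,-262,76,7.7)"
```

```text
t: 38.62
ee_pos: [496.7, -254.4, 193.8]
orientation: [-2.061, -2.362, 0.002]
ft_force: [-0.3, 0.6, -1.6]
width: 18.0
grasp_force: 30.0
t 38.62 tcp [ 496.7 -254.4  193.8] yaw of tool y 7.8 x 97.8 tilt 0.4 q [-0.49  0.37  1.8   0.    0.99 -0.63] F [-0.3  0.6 -1.6] w 18.0 g 30.0
xyz [-8.000e+00 -1.000e-01  1.178e+02]
rot [-0.005 -0.004  0.001]
```

```bash
python3 -m inch '[{"xyz":[-7,0,5],"rot":[0,0,0]},{"xyz":[-7,0,30],"rot":[0,0,0]},{"xyz":[-7,0,60],"rot":[0,0,0]},{"xyz":[-7,0,85],"rot":[0,0,0]},{"xyz":[-7,0,102],"rot":[0,0,0]},{"xyz":[-7,0,110],"rot":[0,0,0]},{"xyz":[-7,0,110],"rot":[0,0,0]}]'
python3 -m inch '[{"xyz":[0,0,0],"rot":[0,0,0]},{"xyz":[0,0,0],"rot":[0,0,0]},{"xyz":[0,0,0],"rot":[0,0,0]},{"xyz":[0,0,0],"rot":[0,0,0]},{"xyz":[0,0,0],"rot":[0,0,0]},{"xyz":[0,0,-20],"rot":[0,0,0]},{"xyz":[0,0,-50],"rot":[0,0,0]},{"xyz":[0,0,-90],"rot":[0,0,0]},{"xyz":[0,0,-130],"rot":[0,0,0]},{"xyz":[0,0,-165],"rot":[0,0,0]},{"xyz":[0,0,-180],"rot":[0,0,0]}]' 0
python3 -m inch '[{"xyz":[15,0,0],"rot":[0,0,0]},{"xyz":[45,0,0],"rot":[0,0,0]},{"xyz":[80,0,0],"rot":[0,0,0]},{"xyz":[115,0,0],"rot":[0,0,0]},{"xyz":[150,0,0],"rot":[0,0,0]},{"xyz":[185,0,0],"rot":[0,0,0]},{"xyz":[220,0,0],"rot":[0,0,0]},{"xyz":[255,0,0],"rot":[0,0,0]},{"xyz":[290,0,0],"rot":[0,0,0]},{"xyz":[325,0,0],"rot":[0,0,0]},{"xyz":[350,0,0],"rot":[0,0,0]},{"xyz":[360,0,0],"rot":[0,0,0]}]'
python3 - <<'E'
from h import *
state()
for n in("scene","top"): cv2.imwrite(f"pics/{n}4.png",ctrl.get_image(n)[:,:,::-1])
t=cv2.imread('pics/top4.png')[220:360,280:510]
cv2.imwrite('pics/d2.png',cv2.resize(t,(690,420),interpolation=cv2.INTER_CUBIC))
E
```

```text
t: 39.2
ee_pos: [499.7, -263.6, 86.7]
orientation: [-2.065, -2.365, 0.0]
ft_force: [-0.6, 0.1, 0.7]
width: 17.6
grasp_force: 30.0
t: 40.12
ee_pos: [501.6, -265.0, 273.2]
orientation: [2.062, 2.36, 0.003]
ft_force: [-0.1, -1.0, -0.3]
width: 86.7
grasp_force: 0.0
t: 41.12
ee_pos: [449.2, 95.6, 266.2]
orientation: [-2.062, -2.368, 0.002]
ft_force: [0.0, -0.6, 0.5]
width: 87.4
grasp_force: 0.0
t 41.12 tcp [449.2  95.6 266.2] yaw of tool y 7.9 x 97.9 tilt 0.13 q [0.18 0.12 1.94 0.   1.09 0.05] F [ 0.  -0.6  0.5] w 87.4 g 0.0
```

View pics/d2.png

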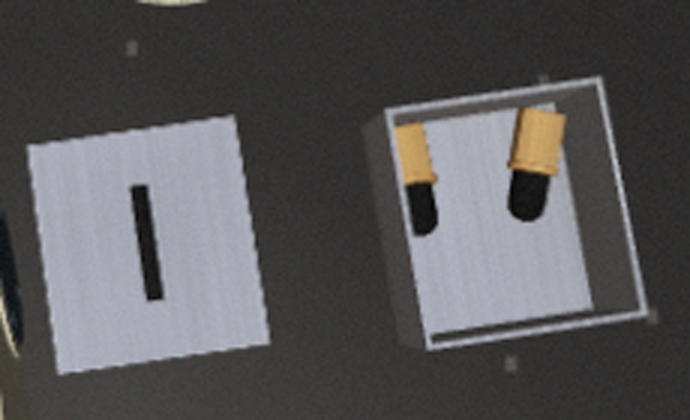

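```bash
cat >> h.py <<'E'
def box(L,z,n='top'):
    p=P(n,L,z); print(p.mean(0).round(1),'long yaw',[round(np.degrees(np.arctan2(*v[1::-1])),1) for v in (p[0]-p[3],p[1]-p[2])],'short',[round(np.degrees(np.arctan2(*v[1::-1]))-90,1) for v in (p[0]-p[1],p[3]-p[2])],np.linalg.norm(p[0]-p[3]).round(),np.linalg.norm(p[0]-p[1]).round())
E
python3 - <<'E'
from h import *
c=lambda L:[(280+(u-1)/3,220+(v-1)/3) for u,v in L]
box(c([(28,146),(234,116),(269,343),(59,374)]),12)
box(c([(131,186),(146,185),(163,299),(148,301)]),56)
box(c([(386,109),(600,77),(646,316),(429,348)]),120)
go(483,-19,180,98)
E
```

```text
[486.2 -18.   12. ] long yaw [np.float64(8.0), np.float64(7.8)] short [np.float64(7.9), np.float64(8.1)] 184.0 169.0
[485.8 -18.   56. ] long yaw [np.float64(8.1), np.float64(8.1)] short [np.float64(3.5), np.float64(7.3)] 89.0 12.0
[ 504.5 -286.9  120. ] long yaw [np.float64(8.4), np.float64(7.9)] short [np.float64(8.0), np.float64(7.6)] 175.0 161.0
t 41.22 tcp [450.1  94.  266.6] yaw of tool y 7.9 x 97.9 tilt 0.09 q [0.18 0.12 1.94 0.   1.09 0.04] F [-1.3 -0.2 -0.2] w 87.7 g 0.0
xyz [-116.5   17.1   86.5]
rot [-1.000e-03  1.000e-03  1.569e+00]
```

```bash
python3 -m inch '[{"xyz":[-10,2,0],"rot":[0,0,0.12]},{"xyz":[-25,4,0],"rot":[0,0,0.24]},{"xyz":[-45,7,0],"rot":[0,0,0.36]},{"xyz":[-65,10,0],"rot":[0,0,0.48]},{"xyz":[-85,13,0],"rot":[0,0,0.6]},{"xyz":[-105,16,0],"rot":[0,0,0.72]},{"xyz":[-114,17,0],"rot":[0,0,0.84]},{"xyz":[-114,17,10],"rot":[0,0,0.96]},{"xyz":[-114,17,25],"rot":[0,0,1.08]},{"xyz":[-114,17,45],"rot":[0,0,1.2]},{"xyz":[-114,17,65],"rot":[0,0,1.32]},{"xyz":[-114,17,85],"rot":[0,0,1.44]}]'
python3 -m inch '[{"xyz":[0,0,0],"rot":[0,0,0.12]},{"xyz":[0,0,0],"rot":[0,0,0.13]},{"xyz":[0,0,0],"rot":[0,0,0.13]}]'
python3 -c "
from h import *
go(485,-18.5,33,98)"
```

```text
t: 42.22
ee_pos: [483.0, -19.5, 181.3]
orientation: [3.115, 0.404, -0.001]
ft_force: [-0.3, 0.1, 0.1]
width: 87.7
grasp_force: 0.0
t: 42.47
ee_pos: [483.2, -19.0, 182.1]
orientation: [3.134, 0.216, -0.001]
ft_force: [0.0, 0.1, 0.4]
width: 87.9
grasp_force: 0.0
t 42.47 tcp [483.2 -19.  182.1] yaw of tool y -82.1 x 7.9 tilt 0.05 q [-0.06  0.27  1.97 -0.    0.9   1.37] F [0.  0.1 0.4] w 87.9 g 0.0
xyz [  2.   -0.3 149.1]
rot [ 0.     0.001 -0.002]
```

```bash
python3 -m inch '[{"xyz":[2,0,25],"rot":[0,0,0]},{"xyz":[2,0,60],"rot":[0,0,0]},{"xyz":[2,0,95],"rot":[0,0,0]},{"xyz":[2,0,120],"rot":[0,0,0]},{"xyz":[2,0,137],"rot":[0,0,0]},{"xyz":[2,0,147],"rot":[0,0,0]},{"xyz":[2,0,149],"rot":[0,0,0]},{"xyz":[2,0,149],"rot":[0,0,0]}]'
python3 -m inch '[{"xyz":[0,0,0],"rot":[0,0,0]},{"xyz":[0,0,0],"rot":[0,0,0]},{"xyz":[0,0,0],"rot":[0,0,0]},{"xyz":[0,0,0],"rot":[0,0,0]},{"xyz":[0,0,0],"rot":[0,0,0]},{"xyz":[0,0,0],"rot":[0,0,0]},{"xyz":[0,0,0],"rot":[0,0,0]},{"xyz":[0,0,0],"rot":[0,0,0]},{"xyz":[0,0,0],"rot":[0,0,0]},{"xyz":[0,0,0],"rot":[0,0,0]},{"xyz":[0,0,0],"rot":[0,0,0]},{"xyz":[0,0,0],"rot":[0,0,0]}]' 255
python3 -c "
from h import *
state()"
```

```text
t: 43.13
ee_pos: [485.8, -18.0, 33.6]
orientation: [3.134, 0.215, 0.0]
ft_force: [-0.5, 0.5, -0.0]
width: 88.0
grasp_force: 0.0
t: 44.13
ee_pos: [485.5, -17.7, 33.4]
orientation: [3.134, 0.213, -0.0]
ft_force: [-0.6, -0.4, -0.7]
width: 13.8
grasp_force: 30.0
t 44.13 tcp [485.5 -17.7  33.4] yaw of tool y -82.2 x 7.8 tilt 0.01 q [-0.06  0.54  2.03 -0.    0.56  1.37] F [-0.6 -0.4 -0.7] w 13.8 g 30.0
```

```bash
python3 -m inch '[{"xyz":[0,0,-5],"rot":[0,0,0]},{"xyz":[0,0,-20],"rot":[0,0,0]},{"xyz":[0,0,-45],"rot":[0,0,0]},{"xyz":[0,0,-75],"rot":[0,0,0]},{"xyz":[0,0,-105],"rot":[0,0,0]},{"xyz":[0,0,-135],"rot":[0,0,0]},{"xyz":[0,0,-155],"rot":[0,0,0]},{"xyz":[0,0,-165],"rot":[0,0,0]},{"xyz":[0,0,-165],"rot":[0,0,0]}]'
python3 -c "
from h import *
go(503.5,-287,198,98)"
```

```text
t: 44.88
ee_pos: [486.6, -17.7, 200.5]
orientation: [3.134, 0.213, 0.006]
ft_force: [0.3, -0.1, -2.5]
width: 14.0
grasp_force: 30.0
t 44.88 tcp [486.6 -17.7 200.5] yaw of tool y -82.2 x 7.8 tilt 0.23 q [-0.06  0.25  1.95  0.    0.94  1.37] F [ 0.3 -0.1 -2.5] w 14.0 g 30.0
xyz [-19.7 269.1   2.6]
rot [ 0.001 -0.004 -0.004]
```

```bash
python3 -m inch '[{"xyz":[-1,12,0],"rot":[0,0,0]},{"xyz":[-3,38,0],"rot":[0,0,0]},{"xyz":[-5,68,0],"rot":[0,0,0]},{"xyz":[-7,98,0],"rot":[0,0,0]},{"xyz":[-9,128,0],"rot":[0,0,0]},{"xyz":[-11,158,0],"rot":[0,0,0]},{"xyz":[-14,188,0],"rot":[0,0,0]},{"xyz":[-16,218,0],"rot":[0,0,0]},{"xyz":[-18,245,0],"rot":[0,0,0]},{"xyz":[-19,262,0],"rot":[0,0,0]},{"xyz":[-19.5,268,0],"rot":[0,0,-0.003]},{"xyz":[-19.5,268,0],"rot":[0,0,-0.003]}]'
python3 -m inch '[{"xyz":[0,0,0],"rot":[0,0,0]},{"xyz":[0,0,0],"rot":[0,0,0]},{"xyz":[0,0,0],"rot":[0,0,0]}]'
python3 - <<'E'
from h import *
go(503.5,-287,143,98)
a=ctrl.get_image('top')[200:360,380:540]; b=ctrl.get_image('scene')[240:440,80:280]
f=lambda a:cv2.resize(a,(400,400),interpolation=cv2.INTER_CUBIC)
cv2.imwrite('pics/d3.png',np.hstack([f(a),f(b)])[:,:,::-1])
E
```

```text
t: 45.88
ee_pos: [501.6, -286.6, 196.9]
orientation: [-3.133, -0.215, 0.003]
ft_force: [0.2, 1.4, -3.6]
width: 13.5
grasp_force: 30.0
t: 46.13
ee_pos: [502.4, -284.5, 198.3]
orientation: [-3.133, -0.22, 0.001]
ft_force: [0.5, 0.4, -2.4]
width: 13.6
grasp_force: 30.0
t 46.13 tcp [ 502.4 -284.5  198.3] yaw of tool y -82.0 x 8.0 tilt 0.04 q [-0.54  0.38  1.76  0.    1.    0.89] F [ 0.5  0.4 -2.4] w 13.6 g 30.0
xyz [ 0.8  2.7 55.3]
rot [-0.001  0.     0.001]
```

View pics/d3.png

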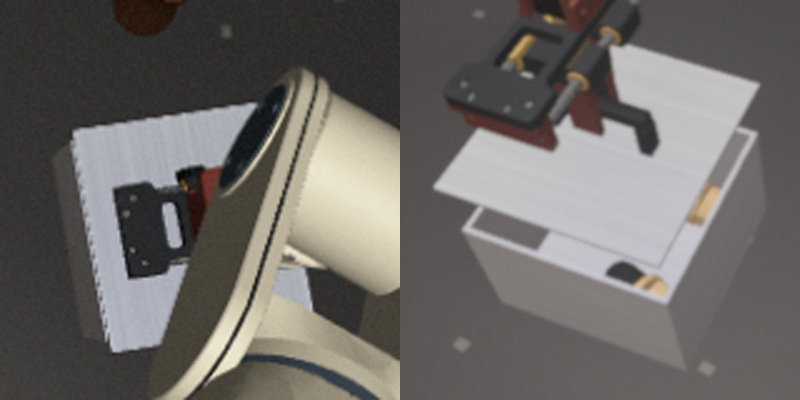

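```bash
python3 - <<'E'
from h import *
c=lambda L:[(80+u-400 if 0 else 80+(u-400)/2-.25,240+v/2-.25) for u,v in L]
p=P('scene',c([(434,188),(659,264),(757,85)]),177); print(p.round(1),(p[0]+p[2])/2)
p=P('scene',c([(465,229),(668,300),(757,133)]),120); print(p.round(1),(p[0]+p[2])/2)
E
```

```text
[[ 421.9 -381.   177. ]
 [ 602.5 -353.3  177. ]
 [ 578.5 -188.6  177. ]] [ 500.21771407 -284.80658317  177.        ]
[[ 428.1 -378.5  120. ]
 [ 600.3 -352.8  120. ]
 [ 578.3 -195.7  120. ]] [ 503.16383124 -287.11513091  120.        ]
```

```bash
python3 -m inch '[{"xyz":[1.8,2.6,2],"rot":[0,0,0]},{"xyz":[1.8,2.6,10],"rot":[0,0,0]},{"xyz":[1.8,2.6,20],"rot":[0,0,0]},{"xyz":[1.8,2.6,30],"rot":[0,0,0]},{"xyz":[1.8,2.6,37],"rot":[0,0,0]},{"xyz":[1.8,2.6,41],"rot":[0,0,0]},{"xyz":[1.8,2.6,43],"rot":[0,0,0]},{"xyz":[1.8,2.6,43],"rot":[0,0,0]}]'
python3 -c "
from h import *
go(504.5,-286.8,143,98)"
```

```text
t: 46.9
ee_pos: [504.3, -288.0, 154.7]
orientation: [-3.133, -0.218, 0.002]
ft_force: [0.4, 0.0, -2.9]
width: 13.7
grasp_force: 30.0
t 46.9 tcp [ 504.3 -288.   154.7] yaw of tool y -82.1 x 7.9 tilt 0.07 q [-0.54  0.45  1.78 -0.    0.92  0.89] F [ 0.4  0.  -2.9] w 13.7 g 30.0
xyz [ 0.4 -1.2 11.7]
rot [-0.001  0.001 -0.001]
```

```bash
python3 -m inch '[{"xyz":[0,-1,2],"rot":[0,0,0]},{"xyz":[0,-1,4],"rot":[0,0,0]},{"xyz":[0,-1,6],"rot":[0,0,0]},{"xyz":[0,-1,8],"rot":[0,0,0]},{"xyz":[0,-1,9.5],"rot":[0,0,0]},{"xyz":[0,-1,10.5],"rot":[0,0,0]},{"xyz":[0,-1,10.5],"rot":[0,0,0]},{"xyz":[0,-1,10.5],"rot":[0,0,0]}]'
python3 -c "
from h import *
go(504.5,-286.8,143,98)"
```

```text
t: 47.57
ee_pos: [504.5, -287.2, 144.9]
orientation: [-3.134, -0.218, 0.0]
ft_force: [0.4, 1.1, -3.3]
width: 13.7
grasp_force: 30.0
t 47.57 tcp [ 504.5 -287.2  144.9] yaw of tool y -82.0 x 8.0 tilt 0.0 q [-0.54  0.46  1.78  0.    0.9   0.89] F [ 0.4  1.1 -3.3] w 13.7 g 30.0
xyz [ 0.1 -0.4  1.9]
rot [-0.     0.    -0.001]
```

Entered the rim with no contact; last 1.5 mm down, release, retreat and look.

```bash
python3 -m inch '[{"xyz":[0,0,1],"rot":[0,0,0]},{"xyz":[0,0,2],"rot":[0,0,0]},{"xyz":[0,0,2],"rot":[0,0,0]}]'
python3 -m inch '[{"xyz":[0,0,0],"rot":[0,0,0]},{"xyz":[0,0,0],"rot":[0,0,0]},{"xyz":[0,0,0],"rot":[0,0,0]},{"xyz":[0,0,0],"rot":[0,0,0]},{"xyz":[0,0,0],"rot":[0,0,0]},{"xyz":[0,0,0],"rot":[0,0,0]},{"xyz":[0,0,0],"rot":[0,0,0]},{"xyz":[0,0,-15],"rot":[0,0,0]},{"xyz":[0,0,-40],"rot":[0,0,0]},{"xyz":[0,0,-75],"rot":[0,0,0]},{"xyz":[0,0,-110],"rot":[0,0,0]},{"xyz":[0,0,-140],"rot":[0,0,0]}]' 0
python3 -m inch '[{"xyz":[0,-20,0],"rot":[0,0,0]},{"xyz":[0,-50,0],"rot":[0,0,0]},{"xyz":[0,-85,0],"rot":[0,0,0]},{"xyz":[0,-120,0],"rot":[0,0,0]},{"xyz":[0,-155,0],"rot":[0,0,0]},{"xyz":[0,-190,0],"rot":[0,0,0]},{"xyz":[0,-225,0],"rot":[0,0,0]},{"xyz":[0,-260,0],"rot":[0,0,0]},{"xyz":[0,-285,0],"rot":[0,0,0]},{"xyz":[0,-300,0],"rot":[0,0,0]},{"xyz":[0,-300,0],"rot":[0,0,0]},{"xyz":[0,-300,0],"rot":[0,0,0]}]'
python3 - <<'E'
from h import *
a=ctrl.get_image('top')[230:350,390:510]; b=ctrl.get_image('scene')[240:440,80:280]
f=lambda a:cv2.resize(a,(400,400),interpolation=cv2.INTER_CUBIC)
cv2.imwrite('pics/d4.png',np.hstack([f(a),f(b)])[:,:,::-1])
E
```

```text
t: 47.82
ee_pos: [504.6, -287.3, 143.4]
orientation: [3.134, 0.218, 0.001]
ft_force: [-2.2, 1.7, 1.8]
width: 13.8
grasp_force: 30.0
t: 48.82
ee_pos: [504.6, -287.2, 285.1]
orientation: [3.134, 0.218, 0.001]
ft_force: [1.0, -0.3, -0.2]
width: 87.5
grasp_force: 0.0
t: 49.82
ee_pos: [463.0, 10.3, 283.1]
orientation: [3.133, 0.221, 0.0]
ft_force: [-0.4, 0.3, -0.4]
width: 87.8
grasp_force: 0.0
```

View pics/d4.png

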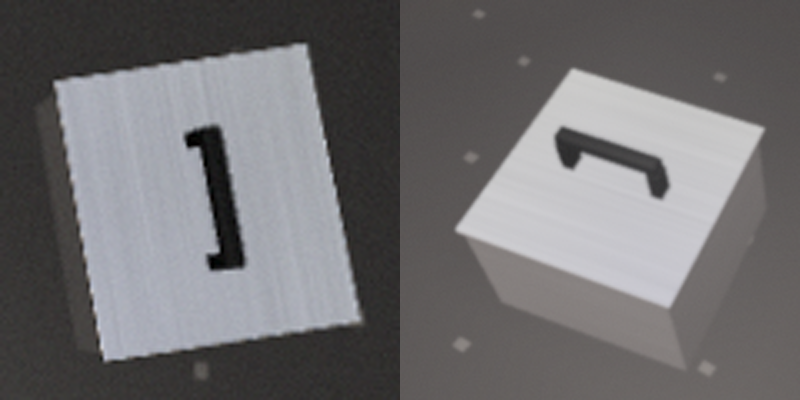

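```bash
python3 - <<'E'
from h import *
box([(390+u*.3-.35,230+v*.3-.35) for u,v in [(53,82),(305,44),(361,321),(104,361)]],122)
c=[(80+(u-400)/2-.25,240+v/2-.25) for u,v in [(456,231),(572,69),(765,128),(669,307)]]
box(c,122,'scene')
print(ctrl.close_job())
E
```

```text
[ 505.  -286.4  122. ] long yaw [np.float64(8.6), np.float64(8.4)] short [np.float64(8.1), np.float64(8.0)] 184.0 170.0
[ 502.9 -286.6  122. ] long yaw [np.float64(-171.8), np.float64(-171.8)] short [np.float64(-171.6), np.float64(-172.4)] 182.0 170.0
the job is handed in; nothing more can be done
None
```

The job is handed in, but the hand-in returned no verdict: both stoppers were twisted free and put in the tub, and the lid measured seated within 1–2 mm of the tub's centre. In the last views of each, all four bottles stood down in their wells, and the arm never went near the can, plates or mill.

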